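# Put the spare biscuit die away and hold the depositor's feed lever in its third notch

### The job

The biscuit machine has just been changed over to the red die. Put the loose blue die back, fully seated in the rack slot with the blue label, let go of it, and only then press the machine's spring-return feed lever down past the first two notches into the third (red mark, not beyond it) and keep pressing: the program finishes while still holding the lever there. Leave the yellow and green dies, the jar and the round cutter where they are.

Things in the scene. Friction and masses are not known exactly. Their poses are not given: they have to be found in the camera images.
- die_blue: The loose blue die, upright on the table: aluminium disc 48 mm across, 14 mm thick (edges chamfered 2 mm), with an upright blue cylindrical knob on its centre, 22 mm across, from 14 to 54 mm above the underside. 60 to 130 g. Origin: centre of the disc's underside; z up along the knob.
- slot_blue: The blue-labelled slot: one of four alike grey blocks, 92 x 84 x 22 mm, on a 12 mm wooden rack (2 x 2; order varies). Round pocket 51 mm across, 12 mm deep, mouth chamfered 2 mm, open upwards. Label: blue strip on top, 43 mm from the pocket's axis towards -x. Origin: pocket's axis at the block's underside; pocket floor at z = 10 mm, mouth at 22 mm; a seated die's origin lies at z = 10 mm.
- slot_red: The slot with the red label, same shape and origin as slot_blue; empty, because the red die is mounted in the machine. It stays empty.
- die_yellow: Yellow die, same shape and origin as die_blue, seated in the slot with the yellow label. Leave it alone.
- die_green: Green die, same shape and origin as die_blue, seated in the slot with the green label. Leave it alone.
- depositor: The white biscuit depositor, fixed: base 300 (x) x 260 (y) x 30 mm; head 280 x 160 mm from 170 to 270 mm above the table; steel hopper (radius 80 mm) on the head, up to 375 mm. The head's flank at y = -80 mm carries the lever. Origin: centre of the base's underside, on the table; x and y level along those sides.
- feed_grip (a point): Black round grip of the feed lever: a level bar 22 mm thick, 90 mm long, parallel to the depositor's y, standing out from the flank (near end 50 mm, far end 140 mm off it), free from above. Origin: the bar's centre, at depositor y = -175 mm. Centre's height above the table (depositor x): at rest 248 mm (-59), 1st notch 216 (-69), 2nd notch 184 (-69), 3rd notch 152 (-59).
- lever_axis (a point): The lever's pivot on the depositor's flank, 200 mm above the table, at depositor x = 40 mm, y = -80 mm. The grip's centre swings at radius 110 mm about the level axis through it, parallel to the depositor's y; the lever points to the depositor's -x, 0.45 rad above level at rest, 0.45 rad below level in the third notch.
- feed_lever (a joint): Lever angle, rad: 0 at rest (top), grows as the grip is pressed down. Notches at 0.3 (white mark), 0.6 (yellow), 0.9 (red); hard stop at 1.15. A spring returns it to 0 from anywhere; the notches are felt as ripples of 2 to 3 N but do not hold it. Pressing down on the grip takes 6 to 12 N on the way, 10 to 15 N at the third notch.
- jar: Jar with an orange cap, 60 mm across, 90 mm high, standing on the table. Origin: centre of the underside. Leave it alone.
- cutter: Steel ring biscuit cutter, 60 mm across, 25 mm high, standing on the table. Origin: centre of the underside. Leave it alone.
Mind the look-alikes: they are no part of the job. Several things have the shape of the die_blue; the one meant has the colours described above.

How it is judged:
By the outcome, as a careful person would: the job done as asked, in the order asked, and still so for the second after the job is handed in, while the arm keeps its last pose, push and grip.
It also fails if it takes over 54 s, if anything falls off the work surface, if the arm or the gripper's body presses on something with over 40 N, if the wrist force passes 120 N, or if a joint passes its speed limit or range.

### The arm

A 6-joint arm with a two-finger parallel gripper is mounted at the origin on the work surface. World frame = base frame: x ahead of the robot, y to its left, z up, the work surface at z = 0. Lengths are in m, angles in rad, forces in N, time in s.
With the tool pointing down it reaches from about 0.35 to 0.975 m from the base axis. Payload 4.9 kg.
Tool frame: the origin (TCP) lies midway between the tips of the shut fingers; the grasp point (between the pads) lies 19 mm behind it; z points along the fingers, y is the direction in which the jaws open and shut (so a half turn about z gives the same grasp; the last joint's range is limited). The gripper opens to 85 mm and grips with 20 to 120 N. Pads are 22 mm wide; open, the fingers measure 114 mm over their backs; the gripper's body (76 mm by 85 mm) begins 54 mm behind the grasp point. The pads swing forward as they close: fully open they stand 13 mm farther back than shut.
Start: joints at [1.045, 0.053, 1.613, -0, 1.476, -0.119], TCP at [0.247, 0.574, 0.198] pointing down, gripper open.
Joint ranges: [-3.01, 3.01], [-1.01, 2.22], [0.06, 2.58], [-1.02, 4.17], [0.09, 2.62], [-3.14, 3.14]. Speed limits (rad/s): [2.57, 2.57, 3.14, 3.14, 3.14, 3.14].

### API

Orientations are given as a rotation vector (axis times angle).
In Python, from station import ctrl gives the robot as it stands.
- The arm moves only by the tool jog_arm, never from a script. Its argument "steps" is a list of rows, each an object of numbers: "dx", "dy", "dz": the shift along the world's x, y, z in units of 60 mm (1.0 is 60 mm); "twist": the turn about the world's z in units of 10 degrees (1.0 is 10 degrees). A call has 1 to 5 rows; each row is the pose to reach, as a shift and turn from the pose measured when the call began; what a row does not reach only later rows make up. A row lasts 1/8 s, in which the tool goes at most 62.5 mm and 10.7 degrees, less where a joint would pass 70% of its speed; a pose out of reach is approached as far as the arm can. A call with a gripper value outside its range is refused whole. "gripper" is the closure in counts, from 0 (fully open) to 255 (shut), set as the call begins (left out, the last holds). The fingers move at their own pace and stop on an object; "newtons" is the grip in N (left out, the last holds). Time passes only in rows, so rows that repeat a pose let the fingers close. It gives the time, the measured TCP pose, the force and the opening at its end, in the units of the state.
- ctrl.get_obs(): the state, without advancing time (a new reading comes with each control period).
- ctrl.get_image(name): name is "side" or "top"; returns a dict with "frame" (384x512x3 uint8, red, green, blue), "range_z" (384x512 float32, m along the optical axis (not along the pixel's ray), 0 where there is no reading), "fx", "fy", "cx", "cy" (pixels), "extrinsics" (4x4, takes a point from camera to world coordinates). Camera axes: x right, y down, z forward; pixel columns grow to the right and rows downward; lengths in m; the calibration is good to about 2 mm. A picture is of the moment at which its call begins.
- ctrl.finish_job(): hands the job in, once; it reports no verdict.
The state is a dict: "t": time; "q": joint angles; "dq": joint speeds; "effort": joint torques, N m; "tool_pos": TCP position; "tool_rot": TCP orientation; "contact_force": force on the tool from outside, world axes, zero at the start; "wrist_torque": the same for the moment, N m; "opening": finger opening in m.
Only numpy, scipy, OpenCV 4.12 (cv2) and the standard library are available. Lean on these libraries where they do the work, as an engineer would, in place of code of your own. Each camera call takes 0.05 s, during which the arm holds its last target.

## Working session

There is one attempt and no reset: what is moved stays moved. The work goes in short steps, Python scripts to look and compute and a tool call to move; the robot and the scene stay as the last step left them, time stands still between calls to the robot, and variables do not carry over. Pictures are saved under pics/ and viewed, and the job is handed in when it is done.

Besides the shell and the picture viewer there is one more tool, called after "Request:" by a JSON object that holds its "method" and its "body", one argument or row to a line. jog_arm: Moves the arm, as the interface text tells. Its arguments: {"type":"object","properties":{"steps":{"type":"array"},"gripper":{"type":"number"},"newtons":{"type":"number"}},"required":["steps"]}

```bash
mkdir -p pics
cat > h.py <<'E'
import numpy as np, cv2
from station import ctrl
def snap(name,fn):
    im=ctrl.get_image(name); cv2.imwrite('pics/'+fn+'.png',im['frame'][:,:,::-1]); np.savez('pics/'+fn+'.npz',**im); return im
def pts(im):
    z=im['range_z']; v,u=np.mgrid[:z.shape[0],:z.shape[1]]
    P=np.stack([(u-im['cx'])/im['fx']*z,(v-im['cy'])/im['fy']*z,z,np.ones_like(z)],-1)
    W=P@np.array(im['extrinsics']).T; return W[...,:3]
E
python3 - <<'E'
from h import *
a=snap('top','top0');b=snap('side','side0')
print(ctrl.get_obs()); print(a['extrinsics'],b['extrinsics'])
E
```

```text
{'t': 0.1, 'q': array([ 1.04498082e+00,  5.33413577e-02,  1.61413820e+00,  1.61648975e-06,
        1.47604369e+00, -1.19029836e-01]), 'dq': array([-1.67099654e-03,  3.94480189e-04, -4.57012125e-03, -2.46853523e-03,
        8.38145622e-05, -1.11607206e-03]), 'effort': array([ 3.23730028e-04, -3.94905317e+01, -3.71362352e+01, -1.24669732e-04,
        3.98000659e-03, -4.16341709e-05]), 'tool_pos': array([0.24698442, 0.5734417 , 0.19726577]), 'tool_rot': array([-6.34457038e-01, -3.07623268e+00,  2.87493982e-03]), 'contact_force': array([-0.19796943,  0.05646011, -0.27651822]), 'wrist_torque': array([ 0.02363916, -0.01608076, -0.03605844]), 'opening': 0.08568098597829904}
[[ 0.00509658 -0.99498762  0.09986824  0.44227414]
 [-0.99992135 -0.00621525 -0.01089357  0.0904208 ]
 [ 0.01145967 -0.09980487 -0.99494104  1.59545896]
 [ 0.          0.          0.          1.        ]] [[ 0.73329164 -0.36619432  0.57287441  0.00662683]
 [-0.67982708 -0.38140203  0.62639255 -0.55937878]
 [-0.01088593 -0.84878396 -0.52862774  0.70862024]
 [ 0.          0.          0.          1.        ]]
```

View pics/top0.png

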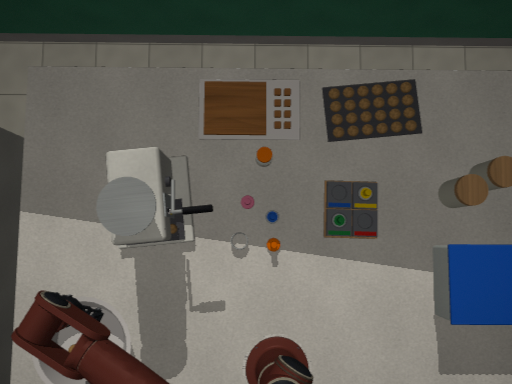

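View pics/side0.png

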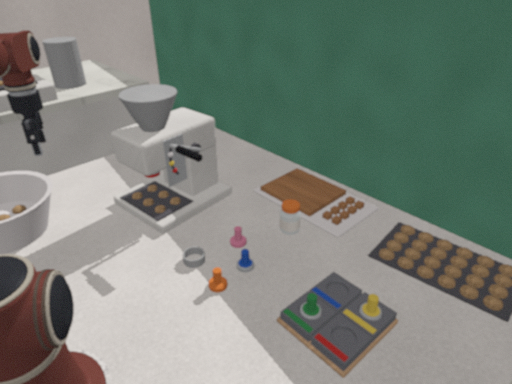

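The top view shows the blue die at about (272,216), the rack's blue slot upper-left with its centre near (340,192), and the lever grip at about (197,210). Now I'll enlarge it.

Run:
```python
import numpy as np,cv2
from h import pts
im=dict(np.load('pics/top0.npz'))
f=im['frame'][:,:,::-1]
c=cv2.resize(f[170:250,230:390],None,fx=5,fy=5,interpolation=cv2.INTER_CUBIC); cv2.imwrite('pics/c1.png',c)
c=cv2.resize(f[140:255,95:225],None,fx=5,fy=5,interpolation=cv2.INTER_CUBIC); cv2.imwrite('pics/c2.png',c)
print(im['fx'],im['cx'],im['cy'])
W=pts(im)
hsv=cv2.cvtColor(im['frame'],cv2.COLOR_RGB2HSV)
m=(hsv[...,0]>100)&(hsv[...,0]<130)&(hsv[...,1]>120)
m[:, 390:]=0; m[:170]=0;m[250:]=0
n,l,s,cen=cv2.connectedComponentsWithStats(m.astype(np.uint8))
for i in range(1,n):
  if s[i,4]>5: print(s[i],cen[i],np.median(W[l==i],0),W[l==i].max(0))
# grip
g=W[195:225,170:220]; mm=(im['frame'][195:225,170:220].max(-1)<50)&(g[...,2]>0.2)
p=g[mm];print(len(p),p.mean(0),p.min(0),p.max(0))
```

```text
454.791406952719 255.91758769971 192.58855443493346
[328 202  23   5  91] [338.46153846 204.3956044 ] [ 0.56068298 -0.21028924  0.03633203] [ 0.56852042 -0.17428523  0.0445289 ]
[267 211  10  11  84] [271.83333333 216.35714286] [0.51743874 0.01870192 0.01927187] [0.53660585 0.03432073 0.06104232]
214 [0.52595272 0.24836661 0.26958102] [0.44227414 0.0904208  0.24138023] [0.53928961 0.29430247 1.59545896]
```

View pics/c1.png

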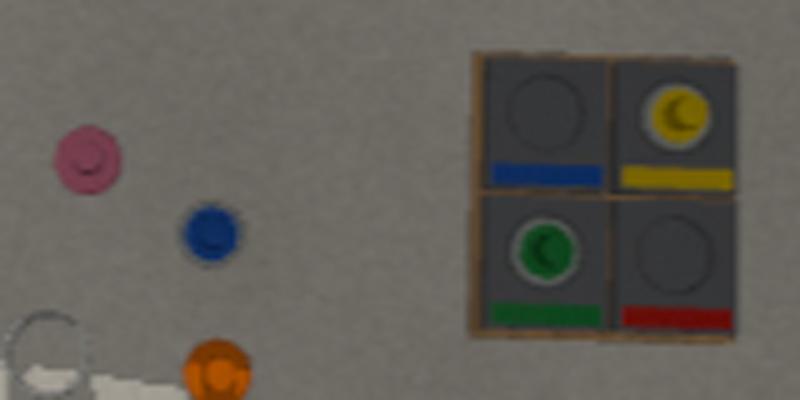

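View pics/c2.png

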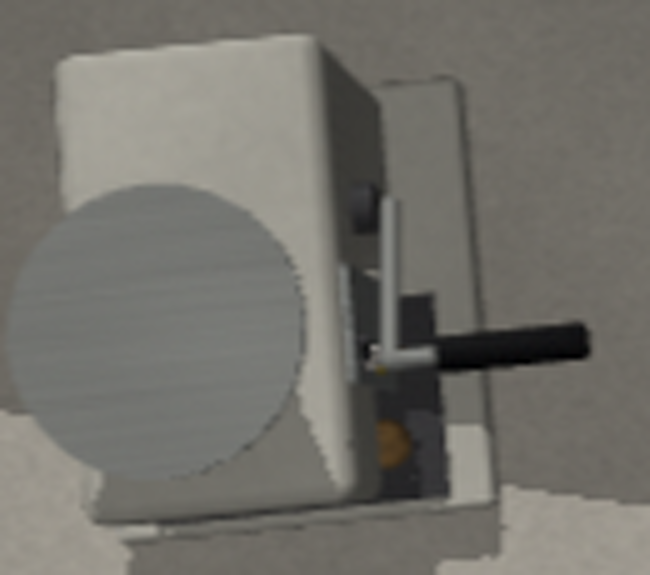

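Run:
```python
import numpy as np,cv2
from h import pts
im=dict(np.load('pics/side0.npz'))
f=im['frame'][:,:,::-1]
cv2.imwrite('pics/c3.png',cv2.resize(f[190:375,170:405],None,fx=3.2,fy=3.2,interpolation=cv2.INTER_CUBIC))
cv2.imwrite('pics/c4.png',cv2.resize(f[80:220,105:245],None,fx=4,fy=4,interpolation=cv2.INTER_CUBIC))
```

```text
(no output)
```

View pics/c3.png

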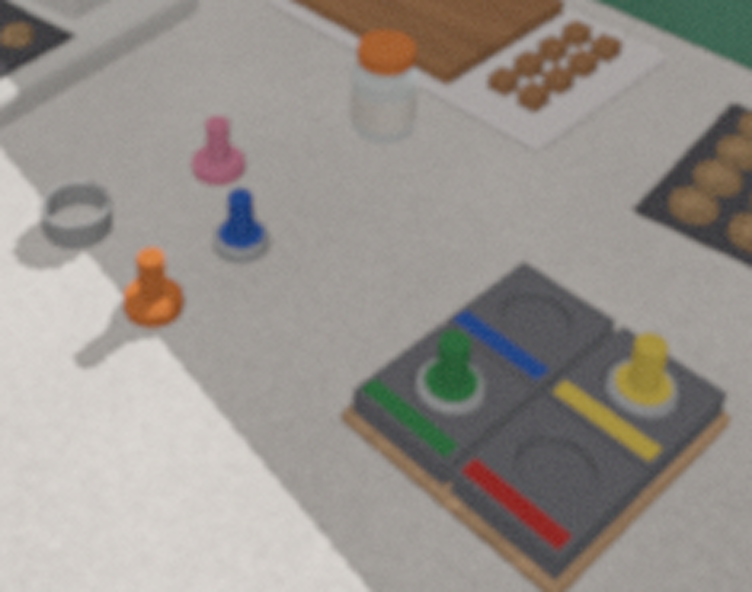

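View pics/c4.png

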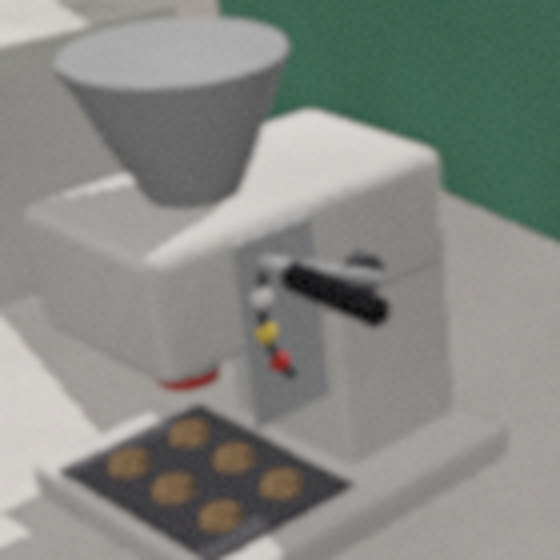

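Run:
```python
import numpy as np,cv2
im=dict(np.load('pics/top0.npz'));f=im['frame'][:,:,::-1]
def cr(f,v0,v1,u0,u1,k,n):
    c=cv2.resize(f[v0:v1,u0:u1],None,fx=k,fy=k,interpolation=cv2.INTER_CUBIC); c=cv2.normalize(c,None,0,255,cv2.NORM_MINMAX)
    for i in range(u0,u1,5): cv2.line(c,(int((i-u0+.5)*k),0),(int((i-u0+.5)*k),6),(255,255,255),1)
    for i in range(v0,v1,5): cv2.line(c,(0,int((i-v0+.5)*k)),(6,int((i-v0+.5)*k)),(255,255,255),1)
    return c
a=cr(f,205,230,260,285,16,'');b=cr(f,180,205,325,350,16,'')
b=cv2.convertScaleAbs(b,alpha=1.6)
cv2.imwrite('pics/d1.png',np.hstack([a,b]))
im=dict(np.load('pics/side0.npz'));f=im['frame'][:,:,::-1]
a=cr(f,240,280,225,265,10,'');b=cr(f,275,325,305,355,8,'')
b=cv2.convertScaleAbs(b,alpha=1.4)
cv2.imwrite('pics/d2.png',np.hstack([a,b]))
```

```text
(no output)
```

View pics/d1.png

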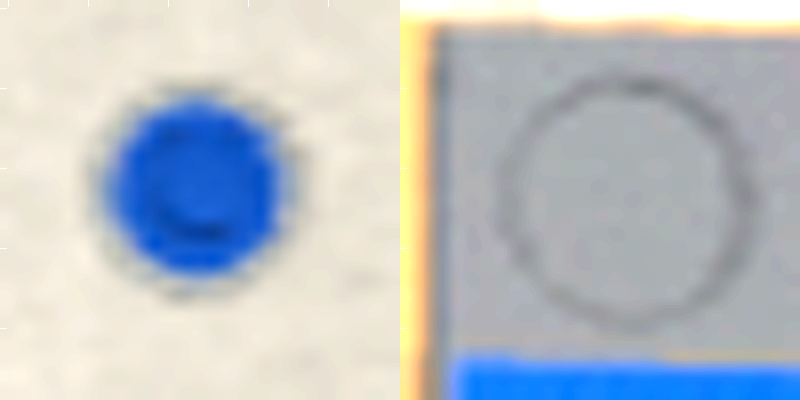

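View pics/d2.png

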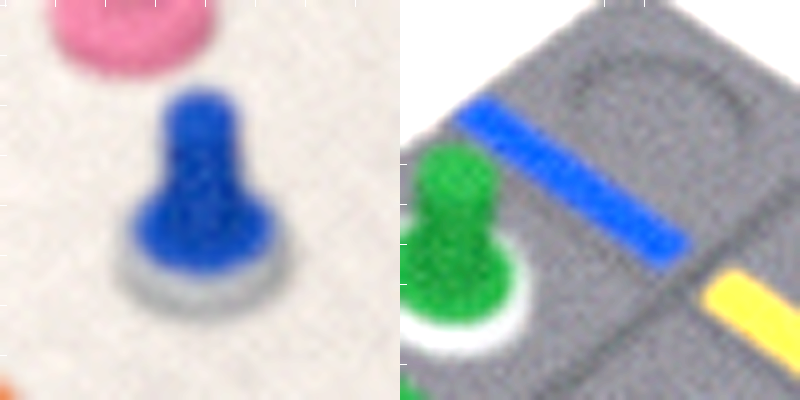

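```bash
cat >> h.py <<'E'
def ray(im,u,v,z):
    T=np.array(im['extrinsics']); d=T[:3,:3]@[(u-im['cx'])/im['fx'],(v-im['cy'])/im['fy'],1]; o=T[:3,3]
    return o+d*(z-o[2])/d[2]
E
python3 - <<'E'
from h import *
t=dict(np.load('pics/top0.npz'));s=dict(np.load('pics/side0.npz'))
print('die',ray(t,271.9,216.3,.014),ray(s,244.6,250.3,.054))
print('pocket',ray(t,338.6,192.25,.034),ray(s,337.1,288.1,.034),'label',ray(t,338.46,204.4,.034))
for n,im,(v0,v1,u0,u1) in (('top',t,(200,220,180,218)),('side',s,(140,165,170,206))):
    W=pts(im)[v0:v1,u0:u1]; f=im['frame'][v0:v1,u0:u1]; z=im['range_z'][v0:v1,u0:u1]
    m=(f.max(-1)<60)&(W[...,2]>.22)&(z>0)
    p=W[m]; print(n,m.sum(),p.mean(0),p.min(0),p.max(0))
    c=p[:,:2].mean(0); U,S,V=np.linalg.svd(p-p.mean(0)); print(V[0])
W=pts(t)
# head flank / base
for (u,v) in [(193,235),(187,160),(209,209),(183,212)]: print(u,v,W[v,u])
# grip ends by ray at axis height .25
print(ray(t,95+440/5-.4,140+353/5-.4,.248),ray(t,95+588/5-.4,140+340/5-.4,.248))
print(ray(t,95+455/5-.4,140+78/5-.4,.03),ray(t,95+492/5-.4,140+500/5-.4,.03))
E
```

```text
die [0.51847539 0.01708996 0.014     ] [0.51261018 0.01651364 0.054     ]
pocket [ 0.60197013 -0.2126243   0.034     ] [ 0.59464109 -0.2152442   0.034     ] label [ 0.55984364 -0.21158914  0.034     ]
top 221 [0.52668529 0.2504895  0.25679946] [0.51247505 0.20526689 0.24138023] [0.53928961 0.29430247 0.26607658]
[-0.1007999   0.99487314  0.00817382]
side 162 [0.51700788 0.23779016 0.25109568] [0.50593851 0.20285351 0.23952942] [0.53238781 0.28778814 0.2573699 ]
[ 0.1625414  -0.98647676 -0.02106877]
193 235 [0.45225404 0.28898949 0.0210666 ]
187 160 [0.71454127 0.31584413 0.0143159 ]
209 209 [0.52722687 0.21367224 0.2566752 ]
183 212 [0.51778324 0.28947321 0.25958848]
[0.52376439 0.29249458 0.248     ] [0.53198877 0.20505832 0.248     ]
[0.72872393 0.31881645 0.03      ] [0.43654003 0.28756707 0.03      ]
```

Run:
```python
from h import *
t=dict(np.load('pics/top0.npz'));s=dict(np.load('pics/side0.npz'))
Wt=pts(t);Ws=pts(s)
for n,W,b in (('top',Wt,[(170,240,280,320),(100,140,30,90),(150,230,390,440),(330,360,330,400),(187,197,334,343),(213,217,270,273)]),('side',Ws,[(200,215,215,235),(285,330,290,300),(190,210,235,260),(330,370,220,270),(285,291,334,341),(248,252,243,246)])):
  for v0,v1,u0,u1 in b:
    p=W[v0:v1,u0:u1].reshape(-1,3); print(n,np.median(p,0).round(4),p.std(0).round(4))
```

```text
top [ 0.5597 -0.0797  0.001 ] [0.0716 0.042  0.0998]
top [0.8595 0.7742 0.0012] [0.0469 0.0702 0.0797]
top [ 0.6155 -0.4883  0.0008] [0.0828 0.0629 0.1007]
top [ 0.0826 -0.3007  0.    ] [0.0337 0.0718 0.0778]
top [ 0.6056 -0.2127  0.0221] [0.0198 0.033  0.1649]
top [0.5225 0.0221 0.0559] [0.004  0.0026 0.0089]
side [ 0.6522  0.2707 -0.0021] [0.0212 0.0227 0.002 ]
side [ 0.4811 -0.1836  0.0303] [0.0495 0.0416 0.0485]
side [ 0.7361  0.2524 -0.0022] [0.0961 0.1066 0.0892]
side [ 0.3429 -0.169  -0.0019] [0.0396 0.0428 0.0571]
side [ 0.609  -0.2067  0.0194] [0.0059 0.0047 0.0013]
side [0.5151 0.0217 0.0515] [0.0211 0.024  0.0239]
```

Request:
{"method": "jog_arm", "body": {
  "steps": [
    {"dx": 0.35,"dy": -0.9,"twist": -0.7},
    {"dx": 0.7,"dy": -1.8,"twist": -1.4},
    {"dx": 1.1,"dy": -2.7,"twist": -2.1},
    {"dx": 1.5,"dy": -3.6,"twist": -2.8},
    {"dx": 1.9,"dy": -4.5,"twist": -3.5}
  ],
  "gripper": 110,
  "newtons": 40
}}

```text
validation failed for argument at $.st...
```

Request:
{"method": "jog_arm", "body": {
  "steps": [
    {"dx": 0.35,"dy": -0.9,"dz": 0.0,"twist": -0.7},
    {"dx": 0.7,"dy": -1.8,"dz": 0.0,"twist": -1.4},
    {"dx": 1.1,"dy": -2.7,"dz": 0.0,"twist": -2.1},
    {"dx": 1.5,"dy": -3.6,"dz": 0.0,"twist": -2.8},
    {"dx": 1.9,"dy": -4.5,"dz": 0.0,"twist": -3.5}
  ],
  "gripper": 110,
  "newtons": 40
}}

```text
t: 0.72
tool_pos: [0.3611, 0.3016, 0.1968]
tool_rot: [-1.535, -2.74, 0.003]
contact_force: [1.5, 0.5, -0.3]
opening: 0.0487
```

Request:
{"method": "jog_arm", "body": {
  "steps": [
    {"dx": 0.3,"dy": -1.0,"dz": 0.0,"twist": -0.7},
    {"dx": 0.7,"dy": -1.9,"dz": 0.0,"twist": -1.4},
    {"dx": 1.2,"dy": -2.8,"dz": -0.2,"twist": -2.1},
    {"dx": 1.8,"dy": -3.6,"dz": -0.5,"twist": -2.7},
    {"dx": 2.3,"dy": -4.4,"dz": -0.8,"twist": -3.15}
  ]
}}

```text
t: 1.35
tool_pos: [0.4999, 0.0357, 0.1483]
tool_rot: [-2.224, -2.217, 0.001]
contact_force: [0.4, 1.3, -0.6]
opening: 0.0485
```

Request:
{"method": "jog_arm", "body": {
  "steps": [
    {"dx": 0.3,"dy": -0.3,"dz": -0.2,"twist": 0.0},
    {"dx": 0.3,"dy": -0.3,"dz": -0.2,"twist": 0.0}
  ]
}}

```text
t: 1.6
tool_pos: [0.5173, 0.0164, 0.1344]
tool_rot: [-2.225, -2.211, 0.005]
contact_force: [-0.1, 0.4, 0.0]
opening: 0.0486
```

Run:
```python
from h import *
a=snap('top','top1');b=snap('side','side1')
o=ctrl.get_obs();print(o['tool_pos'],o['tool_rot'])
f=b['frame'][:,:,::-1]
cv2.imwrite('pics/c5.png',cv2.resize(f[170:300,180:310],None,fx=4,fy=4,interpolation=cv2.INTER_CUBIC))
```

```text
[0.517381   0.01804147 0.13599867] [-2.22369656e+00 -2.21575027e+00  2.10797673e-03]
```

View pics/c5.png

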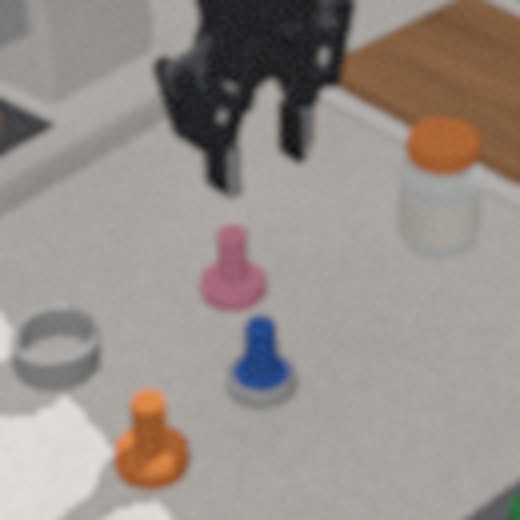

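```bash
cat >> h.py <<'E'
def proj(im,p):
    T=np.linalg.inv(np.array(im['extrinsics'])); c=T@[*p,1]; return im['fx']*c[0]/c[2]+im['cx'],im['fy']*c[1]/c[2]+im['cy']
E
python3 - <<'E'
from h import *
s=dict(np.load('pics/side1.npz'))
for p in [(.5174,.018,.136),(.5174,.018,.142),(.517-.027,.018,.142),(.517+.027,.018,.142),(.517,.0175,.054)]:
  u,v=proj(s,p);print(p,u,v,'crop',(u-180+.5)*4,(v-170+.5)*4)
E
```

```text
(0.5174, 0.018, 0.136) 245.03696045894947 223.57635039558775 crop 262.14784183579786 216.305401582351
(0.5174, 0.018, 0.142) 244.9945708254246 221.61120113823574 crop 261.9782833016984 208.44480455294297
(0.49, 0.018, 0.142) 236.60546098236705 226.26192073459134 crop 228.4218439294682 227.04768293836537
(0.544, 0.018, 0.142) 252.87875323305525 217.2404010998081 crop 293.515012932221 190.96160439923244
(0.517, 0.0175, 0.054) 245.60514342125242 249.3464746753888 crop 264.4205736850097 319.3858987015552
```

Run:
```python
from h import *
for n in ('side1','top1'):
  s=dict(np.load(f'pics/{n}.npz')); W=pts(s)
  m=(np.abs(W[...,0]-.517)<.08)&(np.abs(W[...,1]-.018)<.06)&(W[...,2]>.08)&(W[...,2]<.3)
  p=W[m]; print(n,m.sum(),p.min(0) if len(p) else '')
  v,u=np.nonzero(m)
  i=np.argsort(p[:,2])[:200:10]
  for k in i: print(u[k],v[k],p[k].round(4))
```

```text
side1 1412 [ 0.44745083 -0.02101908  0.16808617]
253 210 [0.5402 0.0133 0.1681]
236 218 [0.4848 0.0129 0.1718]
251 207 [0.5392 0.0192 0.1746]
237 217 [0.485  0.0093 0.1765]
255 207 [0.5418 0.0077 0.179 ]
232 215 [0.4784 0.0195 0.1802]
236 215 [0.4839 0.0115 0.1816]
235 215 [0.4813 0.012  0.1826]
253 204 [0.5406 0.0135 0.1855]
238 214 [0.4856 0.0061 0.1865]
252 203 [0.5385 0.0148 0.1887]
237 212 [0.4861 0.01   0.1899]
249 200 [0.5399 0.027  0.1911]
232 211 [0.4772 0.0174 0.1934]
236 211 [0.4825 0.0092 0.1949]
239 210 [0.4888 0.0058 0.1964]
230 208 [0.4779 0.0252 0.1976]
252 199 [0.5395 0.0158 0.1994]
256 199 [0.5447 0.0072 0.201 ]
255 199 [0.5418 0.0077 0.2022]
top1 116 [0.45471304 0.00529267 0.17962138]
272 225 [0.4835 0.0244 0.1796]
272 227 [0.4761 0.0265 0.225 ]
278 230 [0.4666 0.0104 0.2578]
272 229 [0.4693 0.0284 0.2658]
275 234 [0.4548 0.0199 0.2699]
273 231 [0.4634 0.0258 0.2716]
278 232 [0.4606 0.0113 0.2725]
279 190 [0.583  0.0085 0.2734]
273 189 [0.5857 0.0261 0.2747]
273 224 [0.4835 0.0261 0.2767]
275 232 [0.4605 0.0203 0.2786]
277 224 [0.4833 0.015  0.2863]
```

View pics/top1.png

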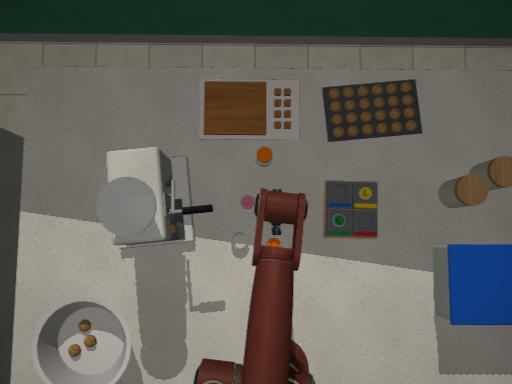

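Request:
{"method": "jog_arm", "body": {
  "steps": [
    {"dx": 0.0,"dy": 0.0,"dz": -0.5,"twist": 0.0},
    {"dx": 0.0,"dy": 0.0,"dz": -0.95,"twist": 0.0},
    {"dx": 0.0,"dy": 0.0,"dz": -0.95,"twist": 0.0},
    {"dx": 0.0,"dy": 0.0,"dz": -0.95,"twist": 0.0}
  ]
}}

```text
t: 2.2
tool_pos: [0.518, 0.0187, 0.0806]
tool_rot: [-2.224, -2.218, -0.0]
contact_force: [-0.2, -0.5, -0.2]
opening: 0.0486
```

Run:
```python
from h import *
b=snap('side','side2')
o=ctrl.get_obs();print(o['tool_pos'],o['tool_rot'],o['opening'])
f=b['frame'][:,:,::-1]
cv2.imwrite('pics/c6.png',cv2.resize(f[170:300,180:310],None,fx=4,fy=4,interpolation=cv2.INTER_CUBIC))
u,v=proj(b,o['tool_pos']);print((u-180+.5)*4,(v-170+.5)*4)
```

```text
[0.51845351 0.01850017 0.08100398] [-2.22436189e+00 -2.21846566e+00 -1.07430477e-03] 0.0485381724086548
264.3474824422897 284.9097001549193
```

View pics/c6.png

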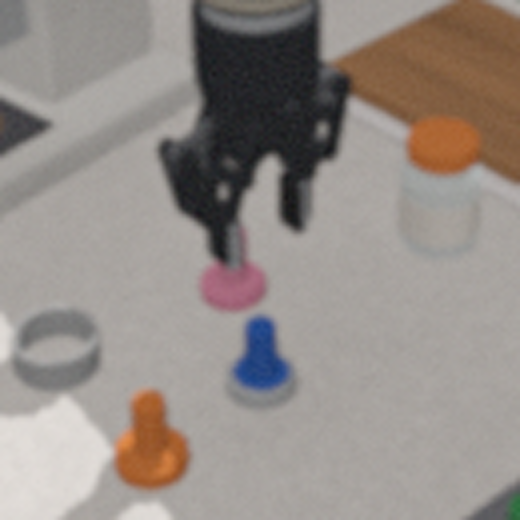

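Request:
{"method": "jog_arm", "body": {
  "steps": [
    {"dx": 0.0,"dy": 0.0,"dz": -0.4,"twist": 0.0},
    {"dx": 0.0,"dy": 0.0,"dz": -0.8,"twist": 0.0},
    {"dx": 0.0,"dy": 0.0,"dz": -0.8,"twist": 0.0},
    {"dx": 0.0,"dy": 0.0,"dz": -0.8,"twist": 0.0}
  ]
}}

```text
t: 2.75
tool_pos: [0.5197, 0.0185, 0.0348]
tool_rot: [2.223, 2.217, 0.004]
contact_force: [0.0, -0.3, -0.5]
opening: 0.0487
```

Run:
```python
from h import *
b=snap('side','side3')
o=ctrl.get_obs();print(o['tool_pos'],o['contact_force'],o['opening'])
f=b['frame'][:,:,::-1]
cv2.imwrite('pics/c7.png',cv2.resize(f[200:280,205:285],None,fx=7,fy=7,interpolation=cv2.INTER_CUBIC))
W=pts(b);f=b['frame']
m=(np.abs(W[...,0]-.517)<.05)&(np.abs(W[...,1]-.018)<.02)&(W[...,2]>.03)&(W[...,2]<.11)&(f.max(-1)<70)
v,u=np.nonzero(m);p=W[m]
for k in np.argsort(p[:,2])[:20]: print(u[k],v[k],p[k].round(4))
```

```text
[0.51990014 0.01842757 0.03497657] [-0.21827045  0.07809621  0.25051248] 0.04839462894346508
252 239 [0.5406 0.0184 0.0743]
252 238 [0.5424 0.0202 0.0756]
253 239 [0.5413 0.0153 0.0758]
254 240 [0.5401 0.0103 0.0761]
255 240 [0.5411 0.0076 0.0771]
237 249 [0.4841 0.0126 0.0775]
251 237 [0.5416 0.0232 0.0776]
253 238 [0.5421 0.0161 0.0781]
254 239 [0.5411 0.0113 0.0782]
234 247 [0.4828 0.0224 0.0787]
251 236 [0.5427 0.0244 0.0796]
253 237 [0.543  0.0171 0.0803]
252 237 [0.541  0.0187 0.0805]
237 248 [0.4835 0.0118 0.0815]
235 248 [0.4794 0.0146 0.0822]
255 239 [0.5396 0.006  0.0822]
251 235 [0.5432 0.0248 0.0824]
254 238 [0.5403 0.0104 0.0825]
236 248 [0.4809 0.0124 0.0826]
255 238 [0.5411 0.0076 0.0836]
```

View pics/c7.png

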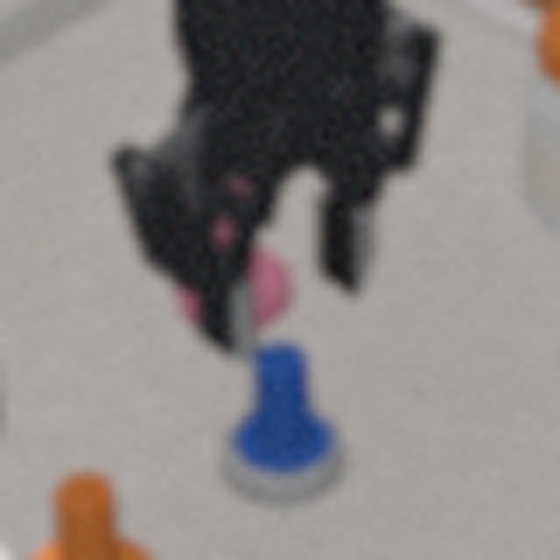

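Request:
{"method": "jog_arm", "body": {
  "steps": [
    {"dx": -0.03,"dy": 0.0,"dz": -0.2,"twist": 0.0},
    {"dx": -0.03,"dy": 0.0,"dz": -0.35,"twist": 0.0},
    {"dx": -0.03,"dy": 0.0,"dz": -0.35,"twist": 0.0}
  ]
}}

```text
t: 3.18
tool_pos: [0.5169, 0.0185, 0.0126]
tool_rot: [2.224, 2.218, 0.002]
contact_force: [-0.6, -0.3, 0.8]
opening: 0.0483
```

Run:
```python
from h import *
b=snap('side','side4')
o=ctrl.get_obs();print(o['tool_pos'],o['contact_force'],o['opening'],o['q'])
f=b['frame'][:,:,::-1]
cv2.imwrite('pics/c8.png',cv2.resize(f[200:280,205:285],None,fx=7,fy=7,interpolation=cv2.INTER_CUBIC))
```

```text
[0.51741889 0.01847349 0.01316293] [ 0.35162927 -0.32762012 -1.16503197] 0.048524344064028176 [-1.08453963e-01 -1.01043898e-02  2.00620120e+00  6.01907320e-04
  1.14355589e+00 -1.06188249e-01]
```

View pics/c8.png

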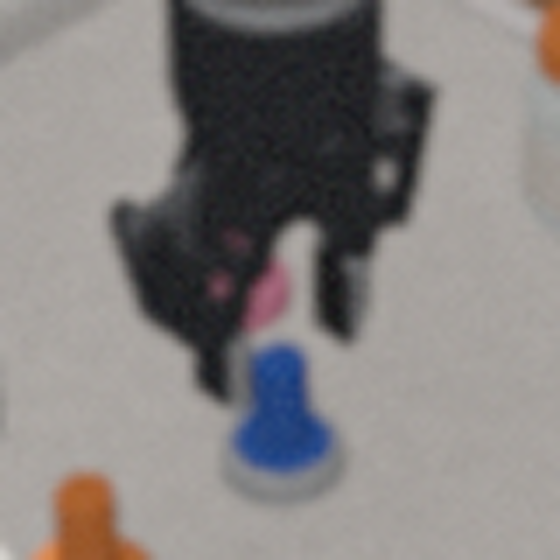

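Request:
{"method": "jog_arm", "body": {
  "steps": [
    {"dx": 0.0,"dy": 0.0,"dz": -0.1,"twist": 0.0},
    {"dx": 0.0,"dy": 0.0,"dz": -0.1,"twist": 0.0}
  ]
}}

```text
t: 3.48
tool_pos: [0.5169, 0.0185, 0.0065]
tool_rot: [2.224, 2.218, 0.001]
contact_force: [-0.4, -0.2, 0.0]
opening: 0.0489
```

Request:
{"method": "jog_arm", "body": {
  "steps": [
    {"dx": 0.0,"dy": 0.0,"dz": -0.08,"twist": 0.0},
    {"dx": 0.0,"dy": 0.0,"dz": -0.08,"twist": 0.0}
  ]
}}

```text
t: 3.72
tool_pos: [0.5164, 0.0186, 0.0012]
tool_rot: [-2.224, -2.218, -0.0]
contact_force: [-0.4, 0.3, -0.3]
opening: 0.0484
```

Run:
```python
from h import *
b=snap('side','side5')
o=ctrl.get_obs();print(o['tool_pos'],o['contact_force'],o['opening'],o['q'])
f=b['frame'][:,:,::-1]
cv2.imwrite('pics/c9.png',cv2.resize(f[200:280,205:285],None,fx=7,fy=7,interpolation=cv2.INTER_CUBIC))
```

```text
[0.51667177 0.01855907 0.0014233 ] [-0.30963887  0.33501026  0.54411065] 0.048589844406107426 [-1.08427332e-01  7.95865623e-03  2.01107536e+00  5.74477634e-04
  1.12236459e+00 -1.06192498e-01]
```

View pics/c9.png

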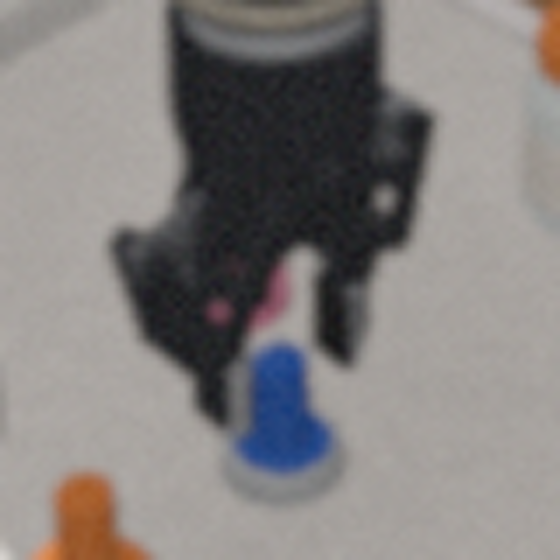

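Request:
{"method": "jog_arm", "body": {
  "steps": [
    {"dx": 0.0,"dy": 0.0,"dz": -0.06,"twist": 0.0},
    {"dx": 0.0,"dy": 0.0,"dz": -0.13,"twist": 0.0},
    {"dx": 0.0,"dy": 0.0,"dz": -0.13,"twist": 0.0}
  ]
}}

```text
t: 4.15
tool_pos: [0.5162, 0.0186, -0.007]
tool_rot: [-2.224, -2.218, 0.0]
contact_force: [-0.0, -0.3, 0.7]
opening: 0.0488
```

Run:
```python
from h import *
b=snap('side','side6')
o=ctrl.get_obs();print(o['tool_pos'],o['contact_force'],o['opening'])
f=b['frame'][:,:,::-1]
cv2.imwrite('pics/c10.png',cv2.resize(f[200:280,205:285],None,fx=7,fy=7,interpolation=cv2.INTER_CUBIC))
```

```text
[ 0.51638697  0.01858715 -0.00672094] [-0.0293457   0.71825091  0.77401689] 0.048480708260886046
```

View pics/c10.png

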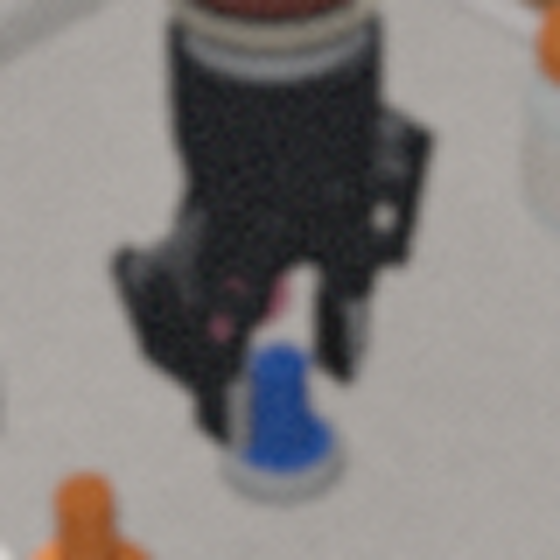

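Request:
{"method": "jog_arm", "body": {
  "steps": [
    {"dx": 0.0,"dy": 0.0,"dz": 0.0,"twist": 0.0},
    {"dx": 0.0,"dy": 0.0,"dz": 0.0,"twist": 0.0},
    {"dx": 0.0,"dy": 0.0,"dz": 0.0,"twist": 0.0},
    {"dx": 0.0,"dy": 0.0,"dz": 0.0,"twist": 0.0},
    {"dx": 0.0,"dy": 0.0,"dz": 0.0,"twist": 0.0}
  ],
  "gripper": 255,
  "newtons": 50
}}

```text
t: 4.82
tool_pos: [0.5166, 0.0186, -0.0065]
tool_rot: [-2.224, -2.218, -0.001]
contact_force: [0.4, 0.6, 1.8]
opening: 0.0208
```

Run:
```python
from h import *
b=snap('side','side7')
o=ctrl.get_obs();print(o['tool_pos'],o['contact_force'],o['opening'])
f=b['frame'][:,:,::-1]
cv2.imwrite('pics/c11.png',cv2.resize(f[200:280,205:285],None,fx=7,fy=7,interpolation=cv2.INTER_CUBIC))
```

```text
[ 0.51658141  0.01856533 -0.00652185] [-1.46870414  0.61293969  2.17032976] 0.020503074388623713
```

View pics/c11.png

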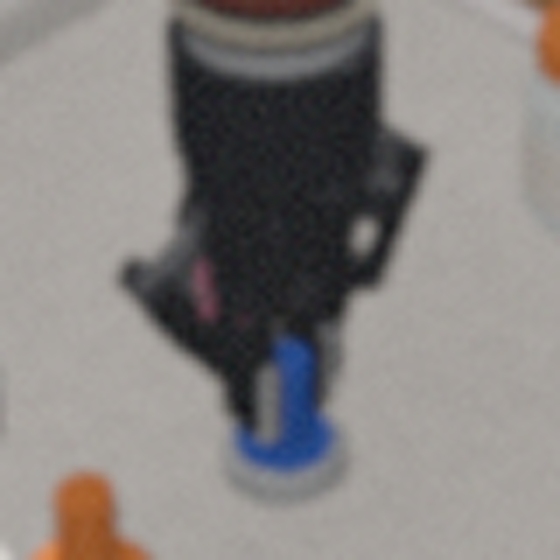

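Request:
{"method": "jog_arm", "body": {
  "steps": [
    {"dx": 0.0,"dy": 0.0,"dz": 0.4,"twist": 0.0},
    {"dx": 0.0,"dy": 0.0,"dz": 1.1,"twist": 0.0},
    {"dx": 0.0,"dy": 0.0,"dz": 1.7,"twist": 0.0},
    {"dx": 0.3,"dy": -0.6,"dz": 1.7,"twist": 0.0},
    {"dx": 0.5,"dy": -1.4,"dz": 1.7,"twist": 0.0}
  ]
}}

```text
t: 5.5
tool_pos: [0.5473, -0.0657, 0.0961]
tool_rot: [2.221, 2.221, 0.002]
contact_force: [0.2, -0.2, -0.9]
opening: 0.0207
```

Request:
{"method": "jog_arm", "body": {
  "steps": [
    {"dx": 0.4,"dy": -0.7,"dz": 0.0,"twist": 0.0},
    {"dx": 0.7,"dy": -1.5,"dz": 0.0,"twist": 0.0},
    {"dx": 0.87,"dy": -2.2,"dz": 0.0,"twist": 0.0},
    {"dx": 0.87,"dy": -2.44,"dz": 0.0,"twist": 0.0},
    {"dx": 0.87,"dy": -2.44,"dz": 0.0,"twist": 0.0}
  ]
}}

```text
t: 6.12
tool_pos: [0.5989, -0.2123, 0.0955]
tool_rot: [-2.223, -2.219, -0.002]
contact_force: [-0.6, 1.2, -0.9]
opening: 0.0205
```

Run:
```python
from h import *
b=snap('side','side8');a=snap('top','top8')
o=ctrl.get_obs();print(o['tool_pos'],o['contact_force'],o['opening'])
f=b['frame'][:,:,::-1]; g=a['frame'][:,:,::-1]
c=cv2.resize(f[210:340,280:410],None,fx=4.5,fy=4.5,interpolation=cv2.INTER_CUBIC)
cv2.imwrite('pics/c12.png',c)
```

```text
[ 0.59900426 -0.21084352  0.09564579] [-0.19199473  0.21038513 -1.12346766] 0.020671473657493
```

View pics/c12.png

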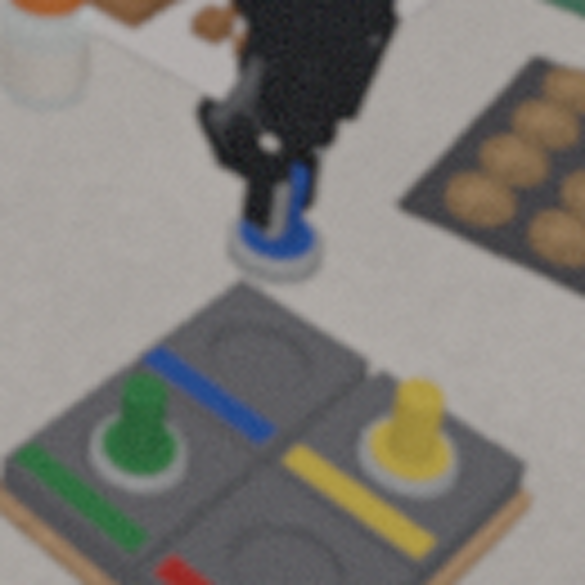

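Run:
```python
from h import *
b=dict(np.load('pics/side8.npz'))
k=lambda x,y:(280+(x+.5)/4.5-.5,210+(y+.5)/4.5-.5)
print(ray(b,*k(275.5,256),.102))
# pocket from same crop
for y in (345,348,351): print(ray(b,*k(261,y),.034))
# fit pocket/disc by projecting circles at hypotheses
img=cv2.resize(b['frame'][210:340,280:410,::-1],None,fx=4.5,fy=4.5,interpolation=cv2.INTER_CUBIC)
def circ(c,z,r,col):
    q=[proj(b,(c[0]+r*np.cos(t),c[1]+r*np.sin(t),z)) for t in np.linspace(0,2*np.pi,60)]
    q=np.array([((u-280+.5)*4.5,(v-210+.5)*4.5) for u,v in q]).astype(int); cv2.polylines(img,[q],True,col,1)
circ((.5950,-.2150),.034,.0275,(0,255,255))
o=(.5950,-.2150)
circ((.599-.003,-.211-.003),.102,.024,(0,255,0))
cv2.imwrite('pics/c13.png',img)
```

```text
[ 0.59520406 -0.21610978  0.102     ]
[ 0.60026068 -0.2125734   0.034     ]
[ 0.59851593 -0.2138552   0.034     ]
[ 0.59677806 -0.21513195  0.034     ]
```

View pics/c13.png

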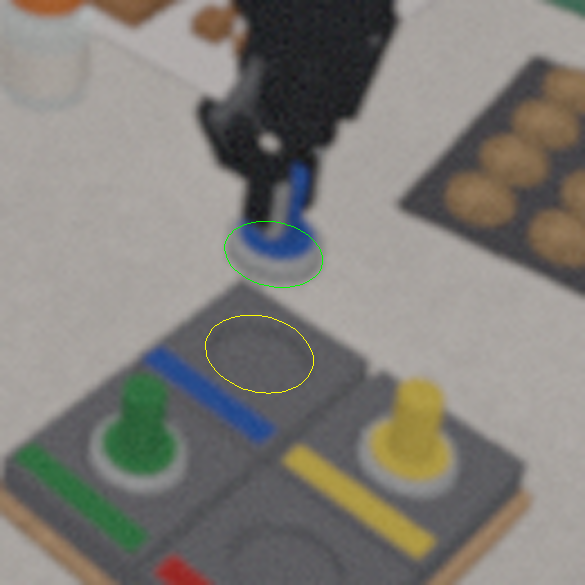

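Request:
{"method": "jog_arm", "body": {
  "steps": [
    {"dx": 0.0,"dy": 0.0,"dz": -0.5,"twist": 0.0},
    {"dx": 0.0,"dy": 0.0,"dz": -0.95,"twist": 0.0},
    {"dx": 0.0,"dy": 0.0,"dz": -1.03,"twist": 0.0},
    {"dx": 0.0,"dy": 0.0,"dz": -1.03,"twist": 0.0}
  ]
}}

```text
t: 6.72
tool_pos: [0.5991, -0.21, 0.0342]
tool_rot: [-2.219, -2.223, -0.002]
contact_force: [0.7, -0.8, -0.9]
opening: 0.0207
```

Run:
```python
from h import *
b=snap('side','side9')
o=ctrl.get_obs();print(o['tool_pos'],o['contact_force'],o['wrist_torque'],o['opening'])
f=b['frame'][:,:,::-1]
c=cv2.resize(f[260:330,300:380],None,fx=8,fy=8,interpolation=cv2.INTER_CUBIC)
cv2.imwrite('pics/c14.png',c)
```

```text
[ 0.59977354 -0.2105539   0.0351494 ] [ 0.67022654 -0.10852805 -0.21291826] [ 0.01537556  0.02298313 -0.00853809] 0.02036976936679488
```

View pics/c14.png

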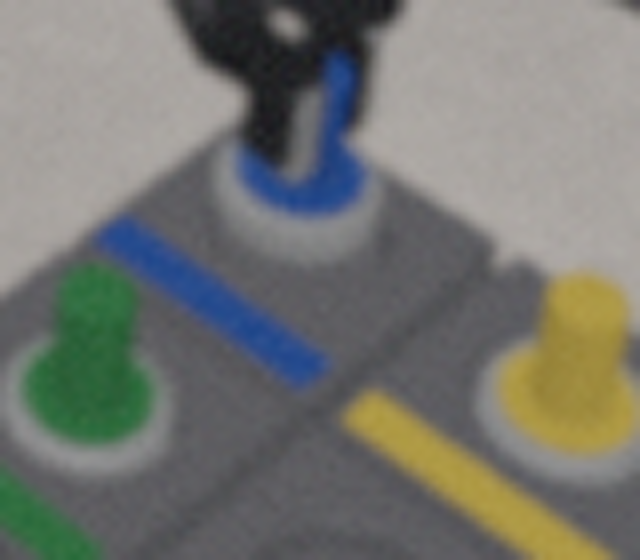

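Run:
```python
from h import *
def mk(fn,cs,k=9,v0=262,v1=322,u0=305,u1=375):
    b=dict(np.load(f'pics/{fn}.npz'))
    img=cv2.resize(b['frame'][v0:v1,u0:u1,::-1],None,fx=k,fy=k,interpolation=cv2.INTER_CUBIC)
    img=cv2.convertScaleAbs(img,alpha=1.5)
    for c,z,r,col in cs:
        q=[proj(b,(c[0]+r*np.cos(t),c[1]+r*np.sin(t),z)) for t in np.linspace(0,2*np.pi,60)]
        q=np.array([((u-u0+.5)*k,(v-v0+.5)*k) for u,v in q]).astype(int); cv2.polylines(img,[q],True,col,1)
    return img
p=(.5955,-.2145)
cv2.imwrite('pics/e1.png',mk('side0',[(p,.034,.0275,(0,255,255)),(p,.032,.0255,(0,255,0))]))
d=(.5955,-.2145)
cv2.imwrite('pics/e2.png',mk('side9',[(d,.043,.024,(0,255,255)),(d,.053,.024,(0,255,0))]))
```

```text
(no output)
```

View pics/e1.png

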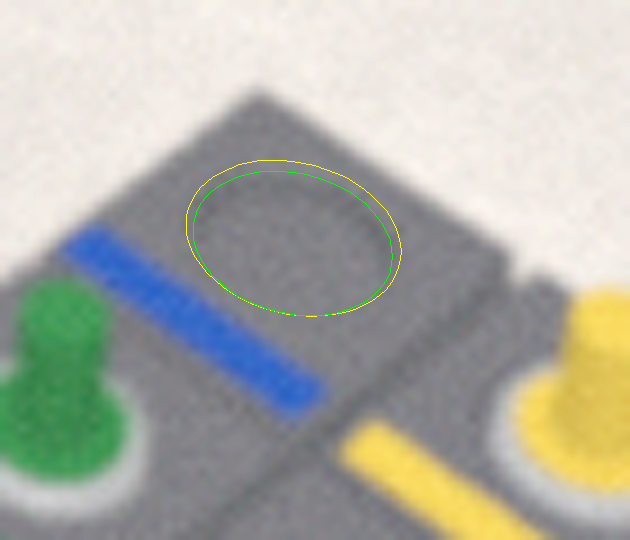

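View pics/e2.png

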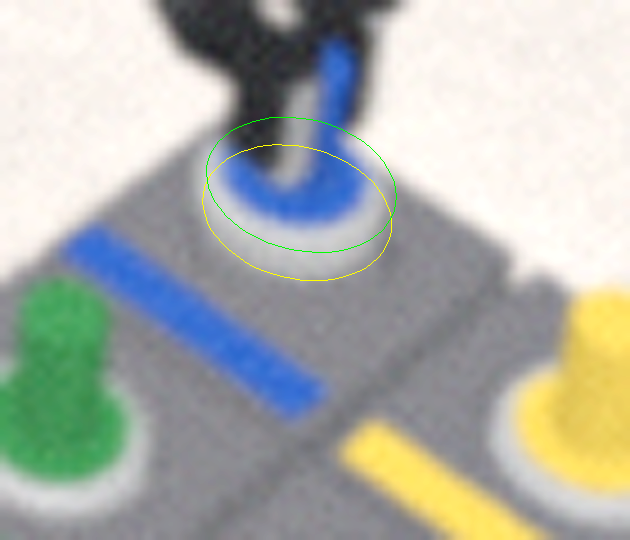

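Request:
{"method": "jog_arm", "body": {
  "steps": [
    {"dx": 0.0,"dy": 0.0,"dz": -0.1,"twist": 0.0},
    {"dx": 0.0,"dy": 0.0,"dz": -0.2,"twist": 0.0},
    {"dx": 0.0,"dy": 0.0,"dz": -0.2,"twist": 0.0}
  ]
}}

```text
t: 7.15
tool_pos: [0.6002, -0.2112, 0.0234]
tool_rot: [2.219, 2.221, 0.003]
contact_force: [0.4, -1.6, -1.0]
opening: 0.0206
```

Request:
{"method": "jog_arm", "body": {
  "steps": [
    {"dx": 0.0,"dy": 0.0,"dz": -0.06,"twist": 0.0},
    {"dx": 0.0,"dy": 0.0,"dz": -0.1,"twist": 0.0},
    {"dx": 0.0,"dy": 0.0,"dz": -0.1,"twist": 0.0}
  ]
}}

```text
t: 7.52
tool_pos: [0.5999, -0.2113, 0.0169]
tool_rot: [2.219, 2.221, 0.002]
contact_force: [0.3, -2.1, -1.6]
opening: 0.0204
```

Run:
```python
from h import *
b=snap('side','side10')
o=ctrl.get_obs();print(o['tool_pos'],o['contact_force'],o['wrist_torque'],o['opening'])
f=b['frame'][:,:,::-1]
c=cv2.resize(f[260:330,300:380],None,fx=8,fy=8,interpolation=cv2.INTER_CUBIC)
cv2.imwrite('pics/c15.png',c)
```

```text
[ 0.59988357 -0.21126689  0.01691704] [ 0.34376531 -1.11950993 -1.64254838] [-0.45638187 -0.08559454  0.00447518] 0.02068490247834464
```

View pics/c15.png

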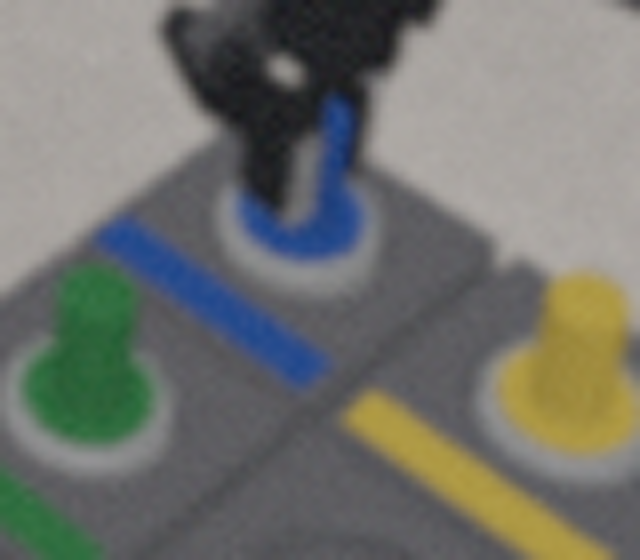

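Request:
{"method": "jog_arm", "body": {
  "steps": [
    {"dx": 0.0,"dy": 0.0,"dz": -0.05,"twist": 0.0},
    {"dx": 0.0,"dy": 0.0,"dz": -0.08,"twist": 0.0},
    {"dx": 0.0,"dy": 0.0,"dz": -0.08,"twist": 0.0}
  ]
}}

```text
t: 7.95
tool_pos: [0.6003, -0.2116, 0.0155]
tool_rot: [2.219, 2.221, 0.001]
contact_force: [-7.8, 1.0, 15.7]
opening: 0.0202
```

Request:
{"method": "jog_arm", "body": {
  "steps": [
    {"dx": 0.0,"dy": 0.0,"dz": 0.0,"twist": 0.0},
    {"dx": 0.0,"dy": 0.0,"dz": 0.0,"twist": 0.0},
    {"dx": 0.0,"dy": 0.0,"dz": 0.0,"twist": 0.0},
    {"dx": 0.0,"dy": 0.0,"dz": 0.0,"twist": 0.0}
  ],
  "gripper": 110
}}

```text
t: 8.45
tool_pos: [0.6, -0.2113, 0.0149]
tool_rot: [2.219, 2.222, 0.001]
contact_force: [-0.0, 0.4, 0.1]
opening: 0.0486
```

Request:
{"method": "jog_arm", "body": {
  "steps": [
    {"dx": 0.0,"dy": 0.0,"dz": 0.4,"twist": 0.0},
    {"dx": 0.0,"dy": 0.0,"dz": 1.0,"twist": 0.0},
    {"dx": 0.0,"dy": 0.0,"dz": 1.8,"twist": 0.0},
    {"dx": 0.0,"dy": 0.0,"dz": 2.7,"twist": 0.0}
  ]
}}

```text
t: 8.95
tool_pos: [0.5992, -0.2109, 0.1771]
tool_rot: [-2.219, -2.222, -0.0]
contact_force: [0.6, -0.0, 1.1]
opening: 0.0482
```

Run:
```python
from h import *
b=snap('side','side11')
o=ctrl.get_obs();print(o['tool_pos'],o['contact_force'],o['opening'])
f=b['frame'][:,:,::-1]
c=cv2.resize(f[240:350,280:400],None,fx=6,fy=6,interpolation=cv2.INTER_CUBIC)[:600]
cv2.imwrite('pics/c16.png',c)
W=pts(b)
for col,lo,hi in (('blue',100,130),('green',50,85),('yellow',20,35)):
    hsv=cv2.cvtColor(b['frame'],cv2.COLOR_RGB2HSV)
    m=(hsv[...,0]>lo)&(hsv[...,0]<hi)&(hsv[...,1]>130); m[:240]=0;m[:,:285]=0;m[:,400:]=0; m&=(W[...,2]>.05)&(W[...,2]<.2)
    p=W[m]; print(col,len(p),np.percentile(p[:,2],[90,98]))
```

```text
[ 0.60354133 -0.21291113  0.18756153] [ 1.77643333 -0.75685093  5.61177242] 0.04832800790811811
blue 97 [0.07428103 0.07493179]
green 93 [0.07476705 0.07589998]
yellow 117 [0.07438897 0.07561858]
```

View pics/c16.png

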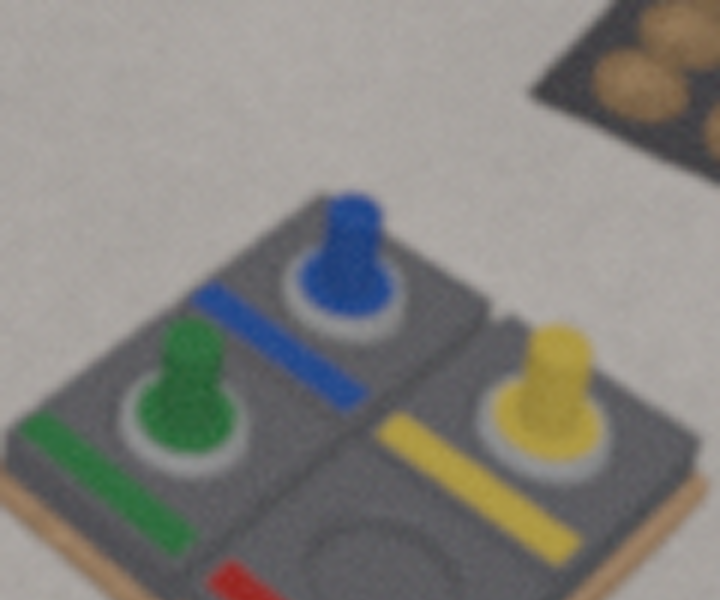

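Request:
{"method": "jog_arm", "body": {
  "steps": [
    {"dx": 0.0,"dy": 0.2,"dz": 0.8,"twist": 0.0},
    {"dx": 0.0,"dy": 0.8,"dz": 1.4,"twist": 0.0},
    {"dx": -0.2,"dy": 1.6,"dz": 1.9,"twist": 0.0},
    {"dx": -0.4,"dy": 2.5,"dz": 1.9,"twist": 0.2},
    {"dx": -0.6,"dy": 3.4,"dz": 1.9,"twist": 0.5}
  ],
  "gripper": 255
}}

```text
t: 9.62
tool_pos: [0.5673, -0.0075, 0.302]
tool_rot: [2.11, 2.309, 0.01]
contact_force: [0.6, 0.3, -0.1]
opening: -0.0
```

Request:
{"method": "jog_arm", "body": {
  "steps": [
    {"dx": -0.2,"dy": 0.9,"dz": 0.0,"twist": 0.0},
    {"dx": -0.4,"dy": 1.8,"dz": 0.0,"twist": 0.0},
    {"dx": -0.6,"dy": 2.7,"dz": 0.0,"twist": 0.0},
    {"dx": -0.7,"dy": 3.6,"dz": 0.0,"twist": 0.0},
    {"dx": -0.7,"dy": 4.1,"dz": 0.0,"twist": 0.0}
  ]
}}

```text
t: 10.25
tool_pos: [0.5244, 0.241, 0.3017]
tool_rot: [2.108, 2.312, 0.01]
contact_force: [0.4, 0.2, -0.2]
opening: 0.0002
```

Request:
{"method": "jog_arm", "body": {
  "steps": [
    {"dx": 0.0,"dy": 0.0,"dz": 0.0,"twist": 0.0}
  ]
}}

```text
t: 10.38
tool_pos: [0.5239, 0.2427, 0.301]
tool_rot: [2.104, 2.316, 0.009]
contact_force: [-1.2, 0.2, -0.1]
opening: -0.0003
```

Run:
```python
from h import *
b=snap('side','side12'); a=snap('top','top12')
o=ctrl.get_obs();print(o['tool_pos'],o['tool_rot'],o['contact_force'],o['opening'])
f=b['frame'][:,:,::-1]
cv2.imwrite('pics/c17.png',cv2.resize(f[70:220,100:260],None,fx=4,fy=4,interpolation=cv2.INTER_CUBIC))
u,v=proj(b,o['tool_pos']);print((u-100+.5)*4,(v-70+.5)*4)
```

```text
[0.52425204 0.24092747 0.3011895 ] [2.10711075 2.31249642 0.00890408] [-0.44677252 -0.15368996  0.10662376] -6.592940261660066e-05
356.04194266095965 260.4223636950994
```

View pics/c17.png

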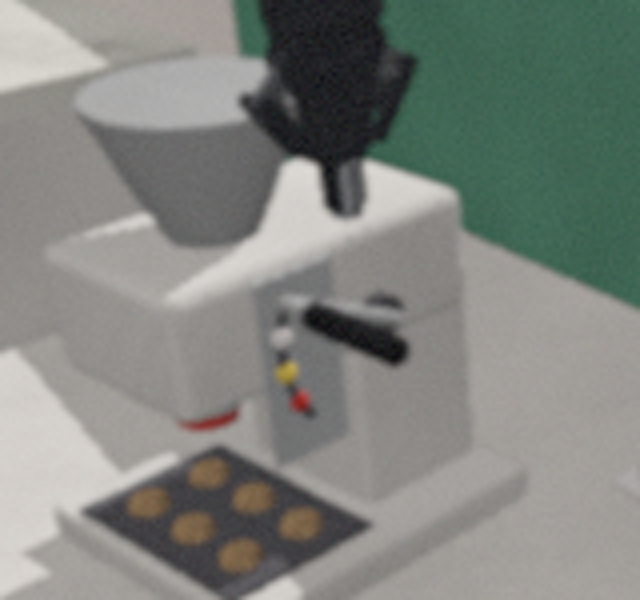

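View pics/top12.png

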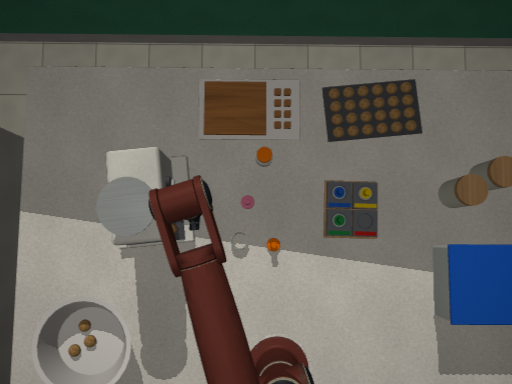

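```bash
python3 - <<'E'
from h import *
s=dict(np.load('pics/side12.npz'));W=pts(s);f=s['frame']
m=(f.max(-1)<75)
z=W[100:127,178:196]; mm=m[100:127,178:196]&(z[...,2]>.3)&(z[...,2]<.45); p=z[mm]; i=np.argsort(p[:,2])[:10]; print('tip',p[i].mean(0),p[i][:3])
z=W[140:165,170:206]; mm=m[140:165,170:206]&(z[...,2]>.22)&(z[...,2]<.28); p=z[mm]; print('bar',p.mean(0),p.min(0),p.max(0))
t=dict(np.load('pics/top12.npz'));W=pts(t)
for v in range(180,225,6): print(v,[tuple(W[v,u].round(2)) for u in range(146,216,7)])
# low points of arm seen from side near hopper
W=pts(s)
r=(f[...,0]>f[...,1]*1.7)&(W[...,1]>.1)&(W[...,2]>.3)
print(r.sum(), W[r].min(0) if r.any() else '')
E
python3 -c "
import cv2;f=cv2.imread('pics/side12.png');cv2.imwrite('pics/c18.png',cv2.resize(f[0:220,60:280],None,fx=2.7,fy=2.7))"
```

```text
tip [0.51131248 0.23661941 0.34359569] [[0.51209678 0.23695877 0.34060084]
 [0.51262531 0.233154   0.34153772]
 [0.50857683 0.23604758 0.34184284]]
bar [0.51742852 0.24041571 0.25047705] [0.5068709  0.20209341 0.22614639] [0.53436366 0.33774189 0.25776773]
180 [(np.float64(0.61), np.float64(0.4), np.float64(0.27)), (np.float64(0.61), np.float64(0.38), np.float64(0.28)), (np.float64(0.61), np.float64(0.36), np.float64(0.27)), (np.float64(0.62), np.float64(0.35), np.float64(0.22)), (np.float64(0.64), np.float64(0.36), np.float64(0.03)), (np.float64(0.64), np.float64(0.33), np.float64(0.03)), (np.float64(0.57), np.float64(0.23), np.float64(0.63)), (np.float64(0.56), np.float64(0.21), np.float64(0.64)), (np.float64(0.57), np.float64(0.2), np.float64(0.63)), (np.float64(0.65), np.float64(0.24), np.float64(-0.0))]
186 [(np.float64(0.58), np.float64(0.37), np.float64(0.38)), (np.float64(0.59), np.float64(0.38), np.float64(0.27)), (np.float64(0.59), np.float64(0.36), np.float64(0.27)), (np.float64(0.55), np.float64(0.27), np.float64(0.63)), (np.float64(0.55), np.float64(0.25), np.float64(0.6
[... 2994 characters left out ...]
4(0.52), np.float64(0.26), np.float64(0.0)), (np.float64(0.49), np.float64(0.18), np.float64(0.65))]
222 [(np.float64(0.48), np.float64(0.37), np.float64(0.38)), (np.float64(0.49), np.float64(0.37), np.float64(0.27)), (np.float64(0.47), np.float64(0.28), np.float64(0.65)), (np.float64(0.48), np.float64(0.27), np.float64(0.63)), (np.float64(0.5), np.float64(0.35), np.float64(0.03)), (np.float64(0.5), np.float64(0.33), np.float64(0.04)), (np.float64(0.5), np.float64(0.31), np.float64(0.03)), (np.float64(0.48), np.float64(0.23), np.float64(0.42)), (np.float64(0.5), np.float64(0.26), np.float64(0.0)), (np.float64(0.48), np.float64(0.18), np.float64(0.65))]
3125 [0.14196964 0.10001788 0.53259147]
```

View pics/c18.png

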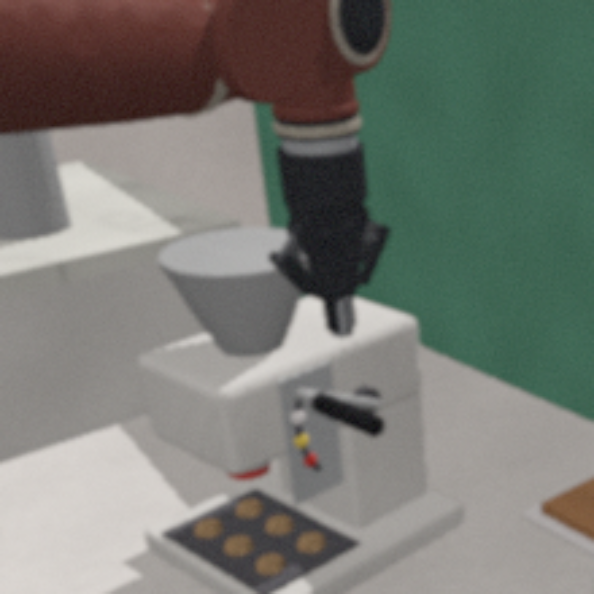

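Request:
{"method": "jog_arm", "body": {
  "steps": [
    {"dx": 0.0,"dy": 0.0,"dz": -0.4,"twist": 0.0},
    {"dx": 0.0,"dy": 0.0,"dz": -0.8,"twist": 0.0},
    {"dx": 0.0,"dy": 0.0,"dz": -0.9,"twist": 0.0},
    {"dx": 0.0,"dy": 0.0,"dz": -0.9,"twist": 0.0}
  ]
}}

```text
t: 10.98
tool_pos: [0.5244, 0.2401, 0.2472]
tool_rot: [2.109, 2.311, 0.008]
contact_force: [0.9, -0.3, 0.5]
opening: 0.0004
```

Request:
{"method": "jog_arm", "body": {
  "steps": [
    {"dx": 0.0,"dy": 0.0,"dz": -0.15,"twist": 0.0},
    {"dx": 0.0,"dy": 0.0,"dz": -0.15,"twist": 0.0}
  ]
}}

```text
t: 11.22
tool_pos: [0.5244, 0.2399, 0.238]
tool_rot: [2.109, 2.311, 0.008]
contact_force: [-0.4, -0.1, -0.6]
opening: -0.0004
```

Request:
{"method": "jog_arm", "body": {
  "steps": [
    {"dx": 0.0,"dy": 0.0,"dz": -0.1,"twist": 0.0},
    {"dx": 0.0,"dy": 0.0,"dz": -0.1,"twist": 0.0}
  ]
}}

```text
t: 11.48
tool_pos: [0.5241, 0.2398, 0.2314]
tool_rot: [2.109, 2.312, 0.006]
contact_force: [0.2, -0.0, 0.6]
opening: -0.0001
```

Run:
```python
from h import *
b=snap('side','side13')
o=ctrl.get_obs();print(o['tool_pos'],o['contact_force'])
f=b['frame'][:,:,::-1]
cv2.imwrite('pics/c19.png',cv2.resize(f[100:190,150:240],None,fx=6,fy=6,interpolation=cv2.INTER_CUBIC))
```

```text
[0.52418198 0.23989854 0.2316875 ] [ 0.50099268 -0.44857719 -0.35757538]
```

View pics/c19.png

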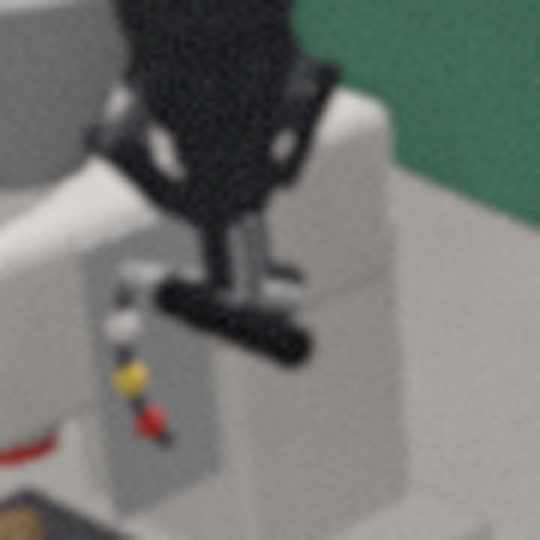

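Request:
{"method": "jog_arm", "body": {
  "steps": [
    {"dx": 0.0,"dy": 0.0,"dz": -0.1,"twist": 0.0},
    {"dx": 0.0,"dy": 0.0,"dz": -0.1,"twist": 0.0}
  ]
}}

```text
t: 11.78
tool_pos: [0.5247, 0.2401, 0.2261]
tool_rot: [2.108, 2.311, 0.009]
contact_force: [0.7, -0.6, 1.2]
opening: -0.0
```

Request:
{"method": "jog_arm", "body": {
  "steps": [
    {"dx": 0.0,"dy": 0.0,"dz": -0.1,"twist": 0.0},
    {"dx": 0.0,"dy": 0.0,"dz": -0.1,"twist": 0.0}
  ]
}}

```text
t: 12.02
tool_pos: [0.5238, 0.2401, 0.2221]
tool_rot: [2.109, 2.312, 0.007]
contact_force: [-6.7, -0.8, 11.1]
opening: 0.0001
```

Request:
{"method": "jog_arm", "body": {
  "steps": [
    {"dx": 0.0,"dy": 0.0,"dz": -0.1,"twist": 0.0},
    {"dx": 0.0,"dy": 0.0,"dz": -0.1,"twist": 0.0}
  ]
}}

```text
t: 12.28
tool_pos: [0.5224, 0.24, 0.2189]
tool_rot: [2.11, 2.314, 0.004]
contact_force: [-8.9, -2.9, 12.6]
opening: -0.0001
```

Run:
```python
from h import *
b=snap('side','side14')
o=ctrl.get_obs();print(o['tool_pos'],o['contact_force'])
f=b['frame'][:,:,::-1]
cv2.imwrite('pics/c20.png',cv2.resize(f[115:175,165:225],None,fx=9,fy=9,interpolation=cv2.INTER_CUBIC))
a=snap('top','top14');f=a['frame'][:,:,::-1]
cv2.imwrite('pics/c21.png',cv2.resize(f[185:240,160:225],None,fx=9,fy=9,interpolation=cv2.INTER_CUBIC))
```

```text
[0.52251122 0.2400447  0.21906747] [-8.10831772 -2.52427292 11.73350809]
```

View pics/c20.png

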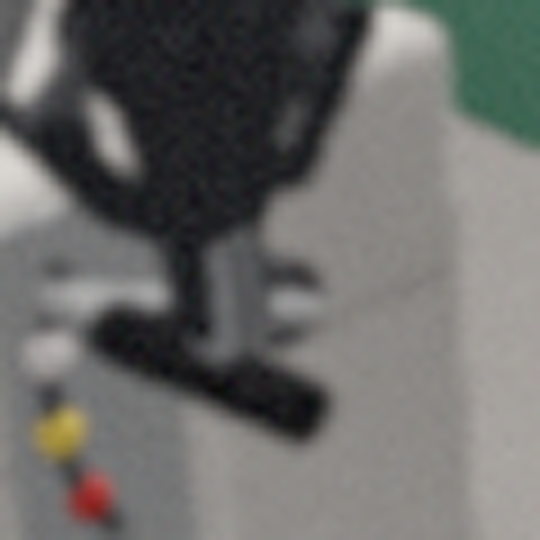

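Run:
```python
from h import *
b=dict(np.load('pics/side14.npz')); k=9;u0=165;v0=115
img=cv2.resize(b['frame'][115:175,165:225,::-1],None,fx=9,fy=9,interpolation=cv2.INTER_CUBIC); img=cv2.convertScaleAbs(img,alpha=1.6,beta=20)
sb=np.array([-.004,-.004,-.001])
P=lambda p:tuple(int(round(x)) for x in ((proj(b,np.array(p)+sb)[0]-u0+.5)*k,(proj(b,np.array(p)+sb)[1]-v0+.5)*k))
c=np.array([.5255,.249,.243]); ax=np.array([.094,-.9956,0]); px=np.array([.9956,.094,0])
for e in (-.045,.045):
    q=np.array([P(c+ax*e+.011*(px*np.cos(t)+np.array([0,0,1])*np.sin(t))) for t in np.linspace(0,6.28,40)]); cv2.polylines(img,[q],True,(0,255,255),1)
t=np.array([.5225,.240,.243+.011])
q=np.array([P(t+px*i*.011+ax*j*.011) for i,j in ((-1,-1),(-1,1),(1,1),(1,-1))]); cv2.polylines(img,[q],True,(0,0,255),1)
cv2.imwrite('pics/e3.png',img)
```

```text
(no output)
```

View pics/e3.png

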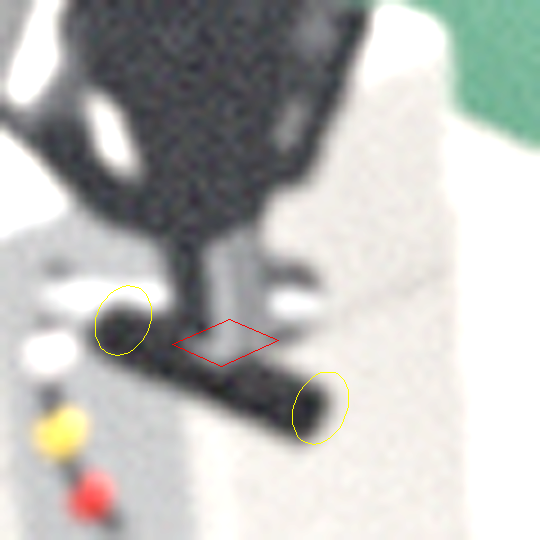

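View pics/c21.png

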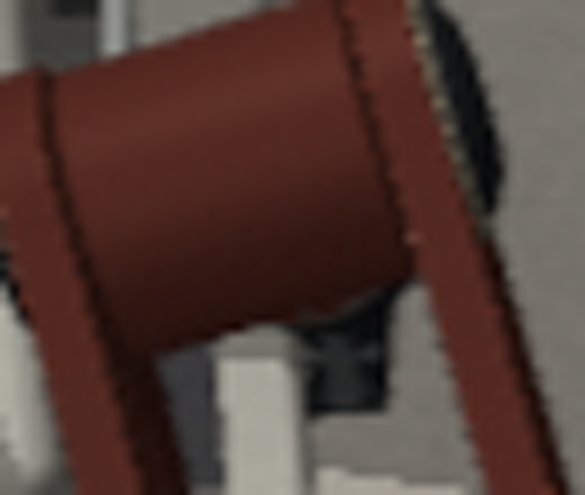

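Request:
{"method": "jog_arm", "body": {
  "steps": [
    {"dx": -0.05,"dy": 0.0,"dz": -0.15,"twist": 0.0},
    {"dx": -0.08,"dy": 0.0,"dz": -0.3,"twist": 0.0},
    {"dx": -0.08,"dy": 0.0,"dz": -0.3,"twist": 0.0}
  ]
}}

```text
t: 12.75
tool_pos: [0.5169, 0.2399, 0.2015]
tool_rot: [2.11, 2.314, 0.002]
contact_force: [-4.7, -0.7, 5.8]
opening: 0.0
```

Request:
{"method": "jog_arm", "body": {
  "steps": [
    {"dx": -0.02,"dy": 0.0,"dz": -0.15,"twist": 0.0},
    {"dx": -0.03,"dy": 0.0,"dz": -0.3,"twist": 0.0},
    {"dx": -0.03,"dy": 0.0,"dz": -0.3,"twist": 0.0}
  ]
}}

```text
t: 13.12
tool_pos: [0.5141, 0.2399, 0.1847]
tool_rot: [2.11, 2.316, -0.001]
contact_force: [-7.5, -2.6, 13.2]
opening: -0.0001
```

Run:
```python
from h import *
b=snap('side','side15')
o=ctrl.get_obs();print(o['tool_pos'],o['contact_force'])
f=b['frame'][:,:,::-1]
cv2.imwrite('pics/c22.png',cv2.resize(f[115:175,165:225],None,fx=9,fy=9,interpolation=cv2.INTER_CUBIC))
```

```text
[0.51422728 0.23993075 0.18525614] [-9.07877663 -2.22778091 12.57912261]
```

View pics/c22.png

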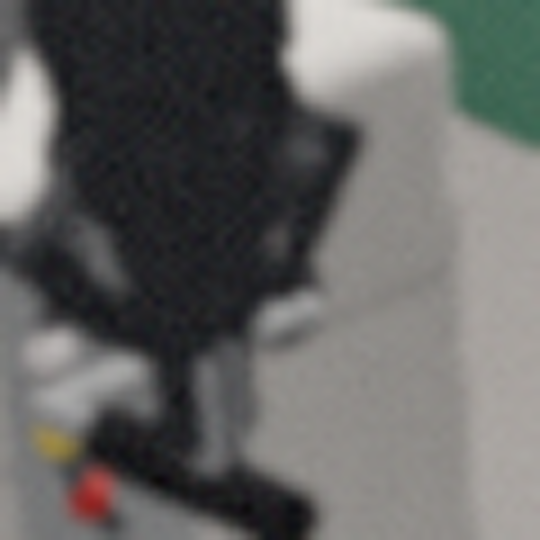

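Request:
{"method": "jog_arm", "body": {
  "steps": [
    {"dx": -0.02,"dy": 0.0,"dz": -0.2,"twist": 0.0},
    {"dx": -0.02,"dy": 0.0,"dz": -0.4,"twist": 0.0},
    {"dx": -0.02,"dy": 0.0,"dz": -0.4,"twist": 0.0}
  ]
}}

```text
t: 13.55
tool_pos: [0.5134, 0.24, 0.1624]
tool_rot: [2.11, 2.315, 0.001]
contact_force: [-4.8, -1.4, 10.0]
opening: 0.0
```

Request:
{"method": "jog_arm", "body": {
  "steps": [
    {"dx": 0.03,"dy": 0.0,"dz": -0.15,"twist": 0.0},
    {"dx": 0.05,"dy": 0.0,"dz": -0.3,"twist": 0.0},
    {"dx": 0.05,"dy": 0.0,"dz": -0.3,"twist": 0.0}
  ]
}}

```text
t: 13.92
tool_pos: [0.5164, 0.2406, 0.1461]
tool_rot: [2.11, 2.316, 0.002]
contact_force: [-6.7, -0.8, 10.0]
opening: -0.0002
```

Run:
```python
from h import *
b=snap('side','side16')
o=ctrl.get_obs();print(o['tool_pos'],o['contact_force'])
f=b['frame'][:,:,::-1]
cv2.imwrite('pics/c23.png',cv2.resize(f[125:195,160:230],None,fx=8,fy=8,interpolation=cv2.INTER_CUBIC))
```

```text
[0.51637641 0.24052093 0.14640989] [-6.69715956 -0.89750526 11.36227997]
```

View pics/c23.png

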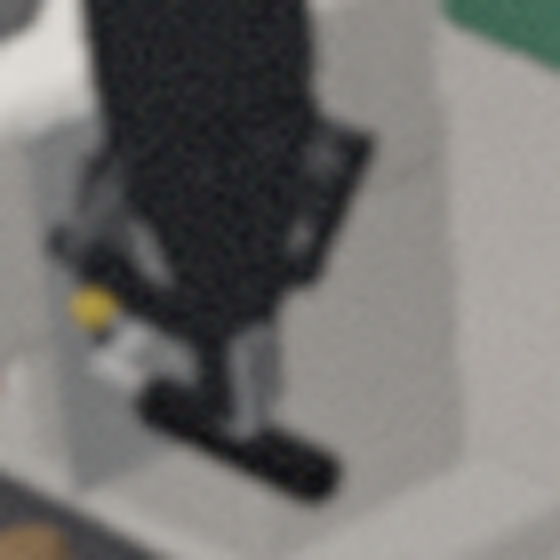

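```bash
cat > lev.py <<'E'
from h import *
yh=np.array([-.094,.9956,0]); xh=np.array([.9956,.094,0])
C=np.array([.5255,.249,.248])  # rest grip centre
def grip(th): 
    f=lambda a: xh*(-.11*np.cos(a))+np.array([0,0,.11*np.sin(a)])
    return C+f(.45-th)-f(.45)
def tab(im,off):
    for th in (0,.3,.6,.7,.75,.8,.85,.9,.95,1.0,1.05): print(th,np.round(proj(im,grip(th)-off*yh),1))
E
python3 - <<'E'
from lev import *
tab(dict(np.load('pics/side0.npz')),.045)
f0=dict(np.load('pics/side0.npz'))['frame'];f1=dict(np.load('pics/side16.npz'))['frame']
a=cv2.resize(f0[135:175,175:215,::-1],None,fx=10,fy=10,interpolation=cv2.INTER_CUBIC)
b=cv2.resize(f1[160:200,175:215,::-1],None,fx=10,fy=10,interpolation=cv2.INTER_CUBIC)
cv2.imwrite('pics/e4.png',np.hstack([a,b]))
E
```

```text
0 [200.2 156.8]
0.3 [198.4 168.6]
0.6 [199.4 179.3]
0.7 [200.3 182.4]
0.75 [200.9 183.9]
0.8 [201.5 185.3]
0.85 [202.2 186.6]
0.9 [202.9 187.8]
0.95 [203.8 189. ]
1.0 [204.6 190. ]
1.05 [205.5 191. ]
```

View pics/e4.png

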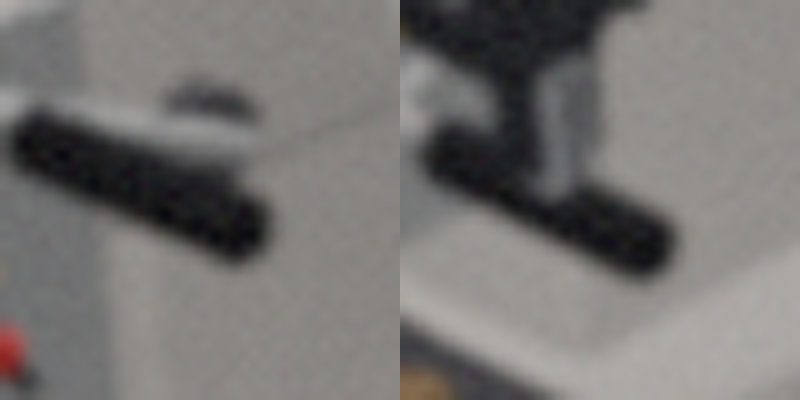

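Request:
{"method": "jog_arm", "body": {
  "steps": [
    {"dx": 0.04,"dy": 0.0,"dz": -0.12,"twist": 0.0},
    {"dx": 0.06,"dy": 0.0,"dz": -0.25,"twist": 0.0},
    {"dx": 0.06,"dy": 0.0,"dz": -0.25,"twist": 0.0}
  ]
}}

```text
t: 14.35
tool_pos: [0.5211, 0.2413, 0.1337]
tool_rot: [2.11, 2.315, 0.006]
contact_force: [-3.9, 0.3, 11.9]
opening: -0.0001
```

Run:
```python
from lev import *
s=snap('side','side17')
o=ctrl.get_obs();print(o['tool_pos'],o['contact_force'])
f0=dict(np.load('pics/side0.npz'))['frame'];f1=s['frame']
a=cv2.resize(f0[135:175,175:215,::-1],None,fx=10,fy=10,interpolation=cv2.INTER_CUBIC)
b=cv2.resize(f1[162:202,175:215,::-1],None,fx=10,fy=10,interpolation=cv2.INTER_CUBIC)
cv2.imwrite('pics/e5.png',np.hstack([a,b]))
```

```text
[0.52103438 0.24124005 0.13399385] [-3.69446604 -0.63857874 11.18343063]
```

View pics/e5.png

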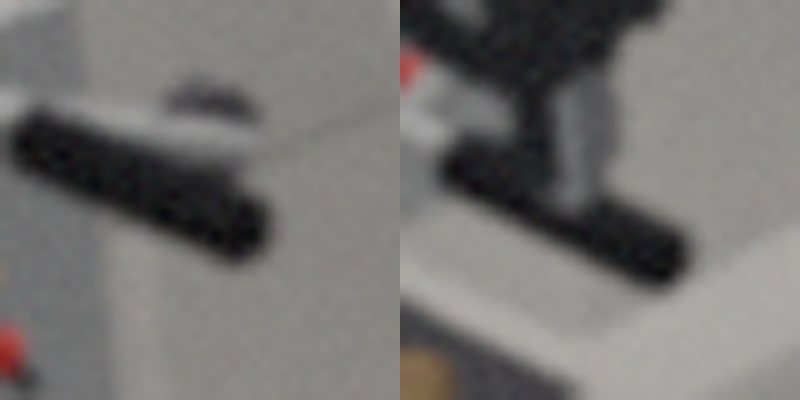

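Request:
{"method": "jog_arm", "body": {
  "steps": [
    {"dx": 0.03,"dy": 0.0,"dz": -0.05,"twist": 0.0},
    {"dx": 0.04,"dy": 0.0,"dz": -0.11,"twist": 0.0},
    {"dx": 0.04,"dy": 0.0,"dz": -0.11,"twist": 0.0}
  ]
}}

```text
t: 14.78
tool_pos: [0.5239, 0.2418, 0.1299]
tool_rot: [2.109, 2.316, 0.007]
contact_force: [-5.9, -1.1, 12.7]
opening: -0.0001
```

Run:
```python
from lev import *
s=snap('side','side18')
o=ctrl.get_obs();print(o['tool_pos'],o['contact_force'])
f0=dict(np.load('pics/side0.npz'))['frame'];f1=s['frame']
a=cv2.resize(f0[135:175,175:215,::-1],None,fx=10,fy=10,interpolation=cv2.INTER_CUBIC)
b=cv2.resize(f1[162:202,175:215,::-1],None,fx=10,fy=10,interpolation=cv2.INTER_CUBIC)
cv2.imwrite('pics/e6.png',np.hstack([a,b]))
f=f1[:,:,::-1];cv2.imwrite('pics/e7.png',cv2.resize(f[100:200,130:240],None,fx=5,fy=5,interpolation=cv2.INTER_CUBIC))
```

```text
[0.52389461 0.2417303  0.13005834] [-5.04236754 -1.0104476  12.40617754]
```

View pics/e6.png

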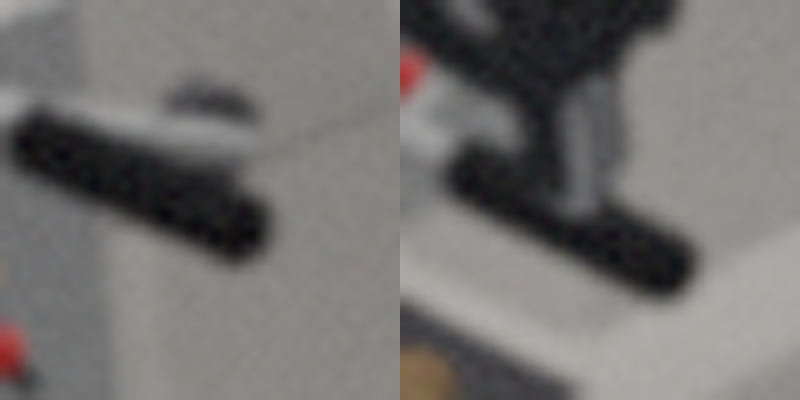

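View pics/e7.png

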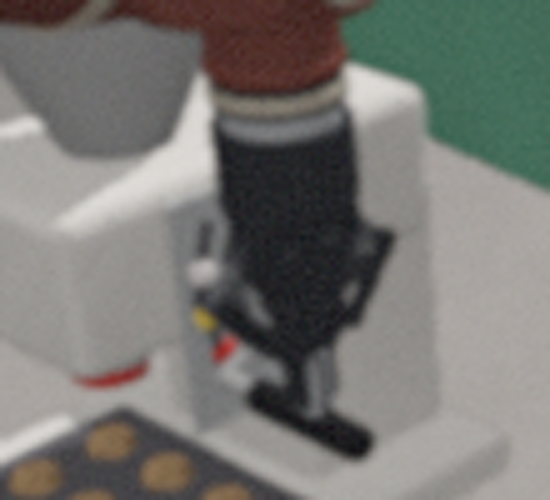

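Request:
{"method": "jog_arm", "body": {
  "steps": [
    {"dx": 0.02,"dy": 0.0,"dz": -0.06,"twist": 0.0},
    {"dx": 0.02,"dy": 0.0,"dz": -0.06,"twist": 0.0},
    {"dx": 0.02,"dy": 0.0,"dz": -0.06,"twist": 0.0}
  ]
}}

```text
t: 15.2
tool_pos: [0.5245, 0.2418, 0.1286]
tool_rot: [2.11, 2.317, 0.005]
contact_force: [-8.4, -1.6, 12.2]
opening: 0.0001
```

Run:
```python
from lev import *
s=snap('side','side19');snap('top','top19')
o=ctrl.get_obs();print(o['t'],o['tool_pos'],o['contact_force'],abs(o['dq']).max())
f0=dict(np.load('pics/side0.npz'))['frame'];f1=s['frame']
a=cv2.resize(f0[135:175,175:215,::-1],None,fx=10,fy=10,interpolation=cv2.INTER_CUBIC)
b=cv2.resize(f1[162:202,175:215,::-1],None,fx=10,fy=10,interpolation=cv2.INTER_CUBIC)
cv2.imwrite('pics/e8.png',np.hstack([a,b]))
```

```text
15.3 [0.52445063 0.24182976 0.12859623] [-8.34734088 -1.59060579 12.60953137] 0.001674057520756162
```

View pics/e8.png

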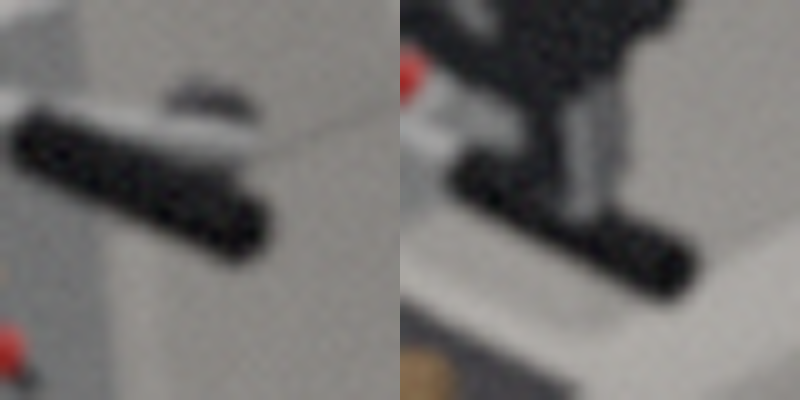

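View pics/side19.png

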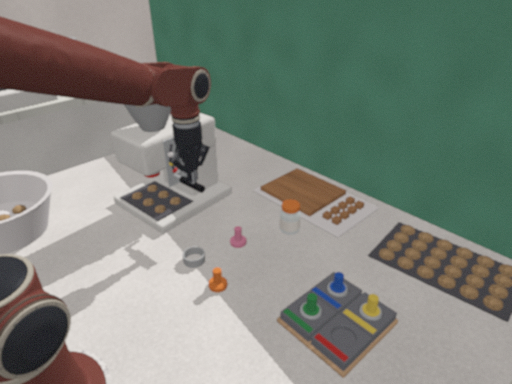

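The bar end has moved about 31 px down and 2.7 px right from rest, which fits a lever angle of about 0.9. The side view shows everything else where it started, and the arm is steady.

```bash
python3 -c "
from station import ctrl
print(ctrl.finish_job())"
```

```text
the job is handed in; nothing more can be done
None
```

I put the blue die in the blue-labelled slot, let go of it, and then pressed the feed lever to the third notch. The job was handed in at about 15.3 s with the arm still holding the lever there; no verdict was reported.

**Last checks**
- **Die:** the blue knob's top sits level with the seated green and yellow ones, at 74–75 mm. I felt the pocket floor at about 16 N before letting go, and a picture after release showed the die upright in its slot.
- **Lever:** the angle came out at about 0.89 rad from the image and about 0.88–0.89 rad from how far the tool had gone down, against the 0.90 mark. The push was steady at about 12.6 N downward.
- **Other objects:** in the last side picture the yellow and green dies, jar and cutter look unmoved.

**What disagreed**
- **Tool height:** the images showed the fingertips about 30–40 mm higher than the reported tool position. I went by the pictures and the contact force instead of the reported height.
- **Cameras:** the two cameras differed by about 6–7 mm in x. I used relative displacements and checked them in the side view.
- **Sideways load:** a force of up to about 9 N towards -x stayed on the fingers while pressing. The tip did not slip off the grip.

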